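# Refit the crank of a food mill and lock it with its hairpin clip

### The job

The food mill is back from the dishwasher: put its crank on the shaft, turn it lightly until its square bore catches on the drive and push it down fully home; then slide the hairpin clip on sideways, legs first, into the shaft's groove just above the crank's hub until it snaps past its bulges and sits fully home, and let go. Do it by feel and do not force anything: the mill must never take more than about 35 N. Leave the other things on the counter where they are.

Things in the scene. Friction and masses are not known exactly. Their poses are not given: they have to be found in the camera images.
- mill: Steel rotary food mill, fixed. Origin on the counter under the upright shaft's axis, z up. Bowl 242 mm across at the rim (167 mm high), on three legs. A bridge bar 22 mm wide runs along its y over the bowl, top at 171 mm. Black pan handle, 22 mm thick, out to 270 mm along +y at 150 mm height. A boss 42 mm across on the bridge carries the shaft.
- mill_shoulder (a point): Middle of the boss's flat top (the shoulder), 187 mm above the counter, axes as the mill; the hub's underside rests here when home, its top at 215 mm. The shaft carries a square drive 13.6 mm wide from 187 to 213 mm. It turns with the blade, stiffly (0.08 N m), and was left at any angle: no pose tells how the square stands, only feel or sight.
- mill_neck (a point): Middle of the shaft's neck (the groove): round, 9 mm across; 8 mm of it, from 215 to 223 mm above the counter, stand clear over the hub; this point is at 219 mm, axes as the mill. Above it the shaft's head: 13 mm across, from 223 to 235 mm, its upper 7 mm tapering to 7 mm across.
- crank: Loose steel crank, 0.26 to 0.38 kg, lying level, handle up. Origin mid-underside of the hub, z up, x along the arm to the handle. Hub 38 x 38 mm, 28 mm high; arm a flat bar 20 mm wide, 6 mm thick, top flush with the hub's. Centre of mass about 16 mm along the arm.
- crank_bore (a point): Same point as the crank's origin: middle of the hub's bore at its underside, axes as the crank. The bore is a square through hole 14.6 mm wide, sides along x and y. It goes on the drive in any of four quarter turns, with about 4 degrees of play; else it stays on top of the drive, its underside at 213 mm, until turned lightly (up to 90 degrees) under a few newtons it catches and drops.
- crank_handle (a point): Middle of the crank's upright round black handle, 115 mm along the arm and 66 mm above the hub's underside; the handle is 20 to 29 mm thick and 70 mm tall. Below it a foot 16 mm across, level with the hub's underside.
- clip: Loose hairpin spring clip of 5 mm steel wire, 46 g, lying flat. Origin at the underside, in the middle of its bow; z up, x from the bow to the leg tips: it is pushed on along +x. Bow: rigid, 29 mm wide outside, straight sides for x from -10 to 10 mm, round end at -24.5 mm. Two springy legs hinge at x = 14 mm and end at x = 73 mm.
- clip_seat (a point): Middle of the seat where the neck belongs, x = 46 mm from the clip's origin, at mid-wire (2.5 mm above the underside), axes as the clip. Legs: nearly touching at x = 33 to 39 mm (the stop), bowed round the seat, closing to a throat 3.4 mm wide at x = 52 mm (the bulges), then flaring at 20 degrees to tips 17 mm apart inside.
- clip_throat (a point): Middle of the clip's throat, x = 52 mm from its origin, at mid-wire. About 7 to 12 N of push are needed to spread the throat over the neck; then the force drops, and it rises steeply when the neck meets the stop. Snapped home, it takes about 6 N to pull off again.
- clip_left (a joint): Spread of the clip's left (+y) leg, rad: 0 sprung back (closed), about 0.07 while the throat passes the neck, 0.2 at most.
- clip_right (a joint): The same for the right (-y) leg.
- sieve: Spare perforated sieve disc, 158 mm across, 6 mm high, lying on the counter; origin in its middle. Bystander.
- ramekin: White ramekin, 84 mm across, 48 mm high; origin in the middle of its foot. Bystander.
- tumbler: Upturned drinking glass, 72 mm across, 98 mm high; origin in the middle of its underside. Bystander.
- jar: Small amber spice jar, 56 mm across, 85 mm high; origin in the middle of its foot. Bystander.
- spatula: Spatula with a wooden handle, lying on the counter; x along it, origin at its middle. Bystander.
- spoon: Steel spoon lying on the counter; x along it, origin at its middle. Bystander.
- bottle: Clear plastic bottle, 66 mm across, 190 mm high; origin in the middle of its foot. Bystander.
Not all that is in view belongs to the job. There is more than one size of the crank; the one meant has the size given above.

How it is judged (in metres and radians):
On the way, in this order (a step that is already met when the one before it is completed fails the run):
1. the crank is fully home on the shaft's square drive (horizontal distance between crank_bore and mill_shoulder below 0.003 m and z of crank_bore in the frame of mill_shoulder between -0.002 and 0.0025 m and angle between crank's own z axis and vertical below 0.06 rad), for 0.2 s.
2. the clip's legs straddle the neck from the side, at the height of the groove (x of mill_neck in the frame of clip between 0.056 and 0.075 m and y of mill_neck in the frame of clip between -0.008 and 0.008 m and z of mill_neck in the frame of clip between -0.0005 and 0.007 m).
At the end, for the whole second after the job is handed in: Hub upright on the shaft, its underside within 2.5 mm of the shoulder; clip level above it, the neck within 4 mm of the seat centre along the clip and 2.5 mm across it, at the wire's height, both legs sprung back below 0.03 rad; crank and clip at rest and let go (all of step 1 and x of mill_neck in the frame of clip between 0.042 and 0.05 m and y of mill_neck in the frame of clip between -0.0025 and 0.0025 m and z of mill_neck in the frame of clip between -0.0005 and 0.007 m and value of joint each of clip_left, clip_right below 0.03 rad and angle between clip's own z axis and vertical below 0.15 rad and linear speed of each of clip, crank below 0.02 m/s); the robot touches nothing.
It fails at once if the mill takes more than 40 N (contact force between mill and anything else above 40 N).
It fails at once if another thing on the counter is moved by more than 30 mm (distance of any of sieve, ramekin, tumbler, jar, spatula, spoon, bottle from where it was at the start of the episode above 0.03 m).
It also fails if it takes over 72 s, if anything falls off the work surface, if the arm or the gripper's body presses on something with over 40 N, if the wrist force passes 120 N, or if a joint passes its speed limit or range.

### The arm

A 6-joint arm with a two-finger parallel gripper is mounted at the origin on the work surface. World frame = base frame: x ahead of the robot, y to its left, z up, the work surface at z = 0. Lengths are in mm, angles in rad, forces in N, time in s.
With the tool pointing down it reaches from about 400 to 925 mm from the base axis. Payload 12.5 kg.
Tool frame: the origin (TCP) lies at the very end of the fingers, on their centre line; the grasp point (between the pads) lies 19 mm behind it; x points along the fingers, y is the direction in which the jaws open and shut, and the axes are right-handed (so a half turn about x gives the same grasp; the last joint's range is limited). The gripper opens to 95 mm and grips with 3 to 60 N. Pads are 20 mm wide; open, the fingers measure 119 mm over their backs; the gripper's body (75 mm by 180 mm) begins 59 mm behind the grasp point.
Start: joints at [-1.42, 0.491, 1.559, -0, 1.092, -0.106], TCP at [158.764, -604.517, 214.661] pointing down, gripper open.
Joint ranges: [-3.1, 3.1], [-0.84, 2.19], [0.05, 2.79], [-1.13, 4.28], [0.06, 2.93], [-2.69, 2.69]. Speed limits (rad/s): [2.22, 2.22, 2.79, 3.14, 3.14, 3.14].

### API

Orientations are given as [roll, pitch, yaw] about the fixed x, y, z axes, in that order (R = Rz(yaw) Ry(pitch) Rx(roll)).
In Python, from cell import env, optics, job gives the robot as it stands.
- The arm moves only by the shell command python3 -m handwheel 'ROWS' [OPENING]. ROWS is JSON, a list of rows, each an object with "travel": the shift along the world's x, y, z in mm, a list of three; "roll": the turn about the world's z in degrees. In form: [{"travel": [dx, dy, dz], "roll": roll}, ...]. A call has 1 to 8 rows; each row is the pose to reach, as a shift and turn from the pose commanded when the call began; what a row does not reach only later rows make up. A row lasts 1/10 s, in which the tool goes at most 50 mm and 8.59 degrees, less where a joint would pass 70% of its speed; a pose out of reach is approached as far as the arm can. A call with a gripper value outside its range is refused whole. OPENING is the closure, from -1 (fully open) to 1 (shut), set as the call begins (- or left out, the last holds). The fingers move at their own pace and stop on an object; the grip force is fixed at half the most. Time passes only in rows, so rows that repeat a pose let the fingers close. It gives the time, the measured TCP pose, the force and the opening at its end, in the units of the state.
- env.state(): the state, without advancing time (a new reading comes with each control period).
- optics.read_camera(name): name is "side" or "top" or "wrist"; returns the picture (480x640x3 uint8, red, green, blue); there is no depth.
- optics.camera_params(name): a dict with "fx", "fy", "cx", "cy" (pixels), "world_from_camera" (4x4, takes a point from camera to world coordinates). Camera axes: x right, y up, looking along -z (the intrinsics and any distortion apply to the point x, -y, -z); pixel columns grow to the right and rows downward; lengths in mm; the calibration is good to about 2 mm. A picture is of the moment at which its call begins: read the wrist's pose just before it. camera_params takes no time and is no camera call; for the wrist camera it gives the pose at the moment of the call.
- job.job_done(): hands the job in, once; it reports no verdict.
The state is a dict: "t": time; "joints": joint angles; "qvel": joint speeds; "tau": joint torques, N m; "eef_pos": TCP position; "tcp_rot": TCP orientation; "ft_force": force on the tool from outside, world axes, zero at the start; "moment": the same for the moment, N m; "opening": opening from 0.0 (shut) to 1.0 (fully open).
Only numpy, scipy, OpenCV 4.12 (cv2) and the standard library are available. Lean on these libraries where they do the work, as an engineer would, in place of code of your own. Each camera call takes 0.05 s, during which the arm holds its last target.

## Working session

There is one attempt and no reset: what is moved stays moved. The work goes in short steps, Python scripts to look and compute and a shell command to move; the robot and the scene stay as the last step left them, time stands still between calls to the robot, and variables do not carry over. Pictures are saved under pics/ and viewed, and the job is handed in when it is done.

```bash
ls; mkdir -p pics
python3 - <<'E'
from cell import env, optics, job
import cv2
print(env.state())
for n in ("side","top","wrist"):
    im=optics.read_camera(n); cv2.imwrite(f"pics/{n}0.png",im[:,:,::-1])
    p=optics.camera_params(n); print(n,p)
E
```

```text
pics
{'t': 0.0, 'joints': array([-1.41958769e+00,  4.91543665e-01,  1.55946362e+00,  3.84702785e-05,
        1.09167392e+00, -1.05600796e-01]), 'qvel': array([ 4.34875806e-04, -2.30228244e-03,  3.17686603e-03,  3.94965143e-05,
        1.48073714e-04, -7.90758277e-04]), 'tau': array([-3.04962614e-04, -6.12647223e+01, -2.58182359e+01,  6.92291977e-02,
        4.82038292e-02, -1.17481432e-04]), 'eef_pos': array([ 158.74110887, -604.25338366,  214.06673632]), 'tcp_rot': array([-1.70773051,  1.56970724,  1.69065382]), 'ft_force': array([ 0.652046  , -0.44966497, -0.73395909]), 'moment': array([ 0.0265338 , -0.05415516, -0.04699651]), 'opening': 0.9974703984707443}
side {'fx': 469.3679788714318, 'fy': 469.3679788714318, 'cx': 319.3387740440379, 'cy': 233.12031789111688, 'world_from_camera': array([[-9.90020596e-01,  9.19125834e-02, -1.06823673e-01,
         4.80440335e+02],
       [-1.40764502e-01, -6.80898767e-01,  7.18722634e-01,
         6.96208911e+02],
       [-6.67645287e-03,  7.26587191e-01,  6.87041832e-01,
         8.43036741e+02],
       [ 0.00000000e+00,  0.00000000e+00,  0.0000
[... 276 characters left out ...]
1.67791326e-02,  2.64463083e-03,
        -7.98651953e+00],
       [ 1.00999668e-03,  9.66907563e-02,  9.95313959e-01,
         1.32377637e+03],
       [ 0.00000000e+00,  0.00000000e+00,  0.00000000e+00,
         1.00000000e+00]])}
wrist {'fx': 412.7269748721354, 'fy': 412.7269748721354, 'cx': 316.1510165181171, 'cy': 247.3120053172612, 'world_from_camera': array([[ 2.53270057e-01,  9.35819262e-01,  2.45146054e-01,
         2.26844690e+02],
       [-9.67394242e-01,  2.45429924e-01,  6.25502391e-02,
        -5.86256260e+02],
       [-1.63045865e-03, -2.52994983e-01,  9.67466216e-01,
         3.83896111e+02],
       [ 0.00000000e+00,  0.00000000e+00,  0.00000000e+00,
         1.00000000e+00]])}
```

View pics/top0.png

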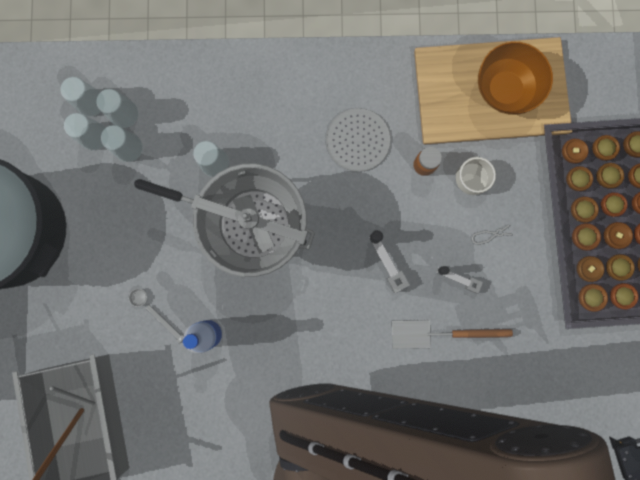

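View pics/side0.png

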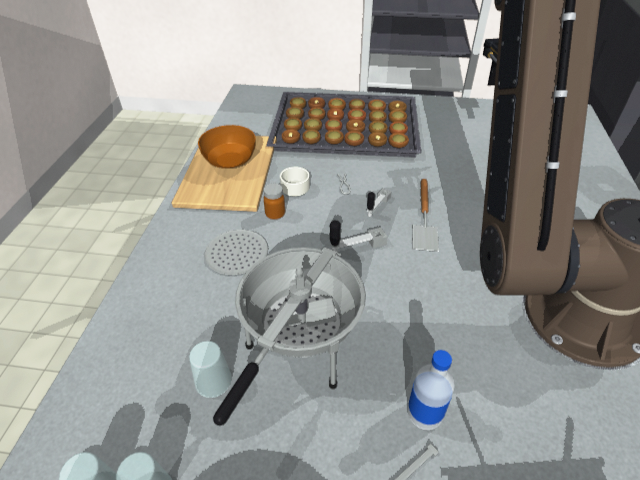

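View pics/wrist0.png

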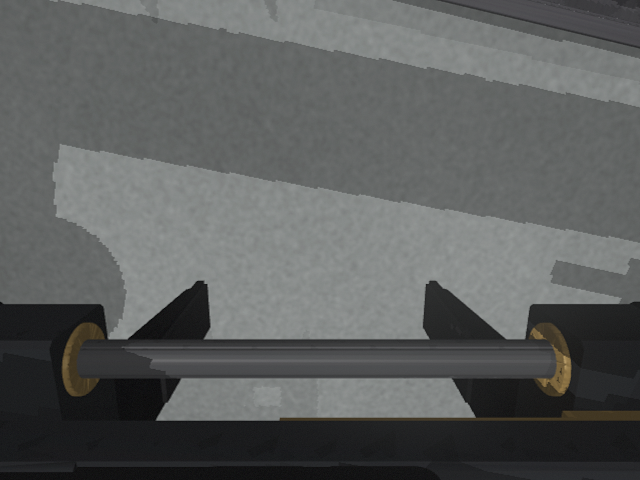

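```bash
cat > h.py <<'E'
from cell import env, optics, job
import numpy as np, cv2
def ray(p,u,v):
    T=p["world_from_camera"]; d=np.array([(u-p["cx"])/p["fx"],-(v-p["cy"])/p["fy"],-1.])
    return T[:3,3],T[:3,:3]@d
def at(p,u,v,z):
    o,d=ray(p,u,v); return (o+d*(z-o[2])/d[2])
def proj(p,X):
    T=p["world_from_camera"]; c=T[:3,:3].T@(np.asarray(X,float)-T[:3,3])
    return np.array([p["cx"]+p["fx"]*c[0]/-c[2], p["cy"]-p["fy"]*c[1]/-c[2]])
def crop(im,name,x0,y0,x1,y1,s):
    c=cv2.resize(im[y0:y1,x0:x1,::-1],None,fx=s,fy=s,interpolation=cv2.INTER_CUBIC)
    cv2.imwrite(f"pics/{name}.png",c)
E
python3 - <<'E'
from h import *
im=cv2.imread('pics/top0.png')[:,:,::-1]
crop(im,'t1',350,210,530,330,4)
crop(im,'t2',180,150,320,280,4)
im=cv2.imread('pics/side0.png')[:,:,::-1]
crop(im,'s1',310,160,450,260,5)
crop(im,'s2',230,240,370,345,5)
p=optics.camera_params('top')
for u,v in [(376,237),(400,283),(443,270),(475,285),(475,240),(508,228)]: print(u,v,at(p,u,v,25))
E
```

```text
376 237 [ 569.86182623 -127.7147669    25.        ]
400 283 [ 461.08258927 -181.02850272   25.        ]
443 270 [ 489.67439668 -282.63955139   25.        ]
475 285 [ 453.46214662 -356.09528196   25.        ]
475 240 [ 558.84248834 -360.61896346   25.        ]
508 228 [ 585.91256317 -439.71524784   25.        ]
```

View pics/t1.png

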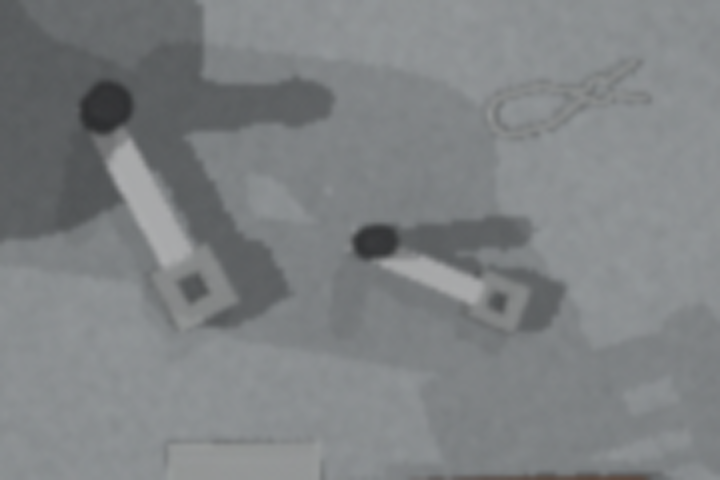

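View pics/t2.png

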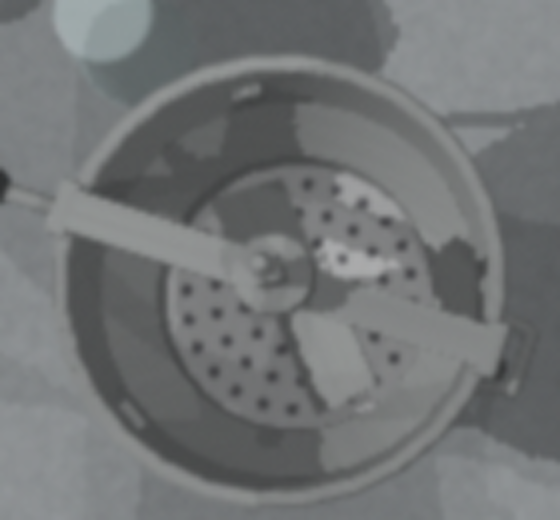

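View pics/s1.png

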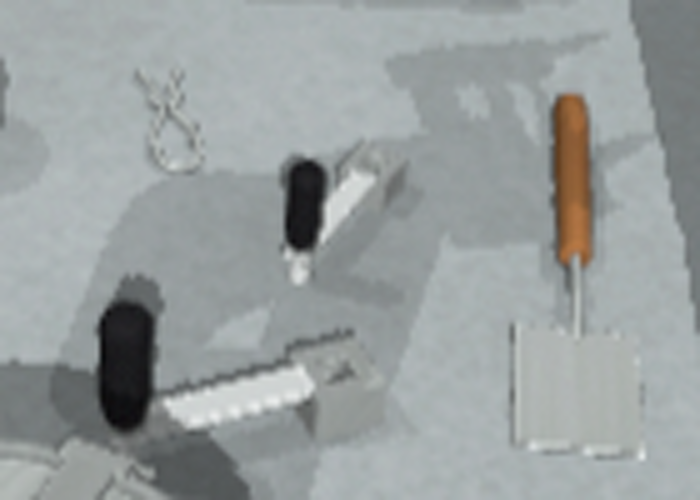

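View pics/s2.png

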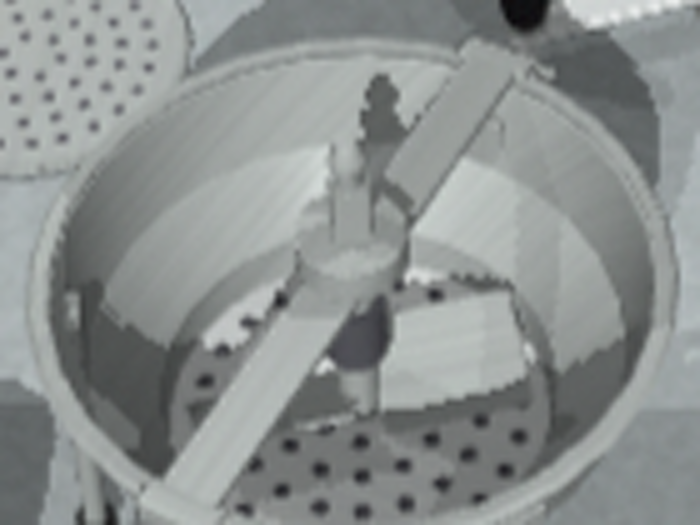

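Run:
```python
from h import *
p=optics.camera_params('top'); s=optics.camera_params('side')
hub=at(p,398.5,282,28); hd=at(p,376.6,236.6,98); d=hd-hub
print('crank',hub,hd,np.hypot(*d[:2]),np.degrees(np.arctan2(d[1],d[0])))
hub=at(p,350+497/4,210+300/4,20); hd=at(p,350+376/4,210+241/4,70); d=hd-hub
print('small',np.hypot(*d[:2]))
# side
hub=at(s,310+342/5,160+368/5,28);hd=at(s,310+127/5,160+312/5,98);print('side',hub,hd)
# clip
b=at(p,350+488/4,210+115/4,2.5);t1=at(p,350+638/4,210+63/4,2.5);t2=at(p,350+648/4,210+100/4,2.5)
t=(t1+t2)/2;d=t-b;L=np.hypot(*d[:2]);print('clip',b,t,L,np.degrees(np.arctan2(d[1],d[0])),'orig',b+d*24.5/97.5)
# mill boss
print('boss',at(p,180+270/4,150+273/4,187),'shaft top',at(p,180+265/4,150+263/4,235))
print('handle', at(p,138,184,150),at(p,178,195,150), 'bridge far end',at(p,180+490/4,150+348/4,171))
print('boss side',at(s,230+355/5,240+245/5,187),'top',at(s,230+345/5,240+148/5,235))
# rim fit: 
print('rim',at(p,180+66/4,150+270/4,167),at(p,180+502/4,150+280/4,167),at(p,180+280/4,150+58/4,167),at(p,180+280/4,150+500/4,167))
```

```text
crank [ 463.46265388 -177.2006058    28.        ] [ 564.62852831 -122.3418732    98.        ] 115.08264288032073 28.469435861075162
small 87.45973856062005
side [ 459.31839143 -174.59168033   28.        ] [ 563.80666854 -124.82948398   98.        ]
clip [ 563.65603114 -359.66843569    2.5       ] [ 582.24526238 -453.51367406    2.5       ] 95.66863792869881 -78.7956680296997 orig [ 568.32717129 -383.25005969    2.5       ]
boss [599.70009364 151.92921953 187.        ] shaft top [598.88505288 147.63714589 235.        ]
handle [682.23263003 392.00281762 150.        ] [656.89943293 305.91719903 150.        ] bridge far end [560.24806929  39.37204395 171.        ]
boss side [594.60022374 159.89839657 187.        ] top [597.08608529 156.50096152 235.        ]
rim [605.53112139 262.02724455 167.        ] [596.37410678  32.7680633  167.        ] [717.02196477 149.0706266  167.        ] [482.99045354 149.91123274 167.        ]
```

```bash
python3 -m handwheel '[{"travel":[134,204,0],"roll":7},{"travel":[268,408,0],"roll":14},{"travel":[268,408,0],"roll":14},{"travel":[268,408,0],"roll":14},{"travel":[268,408,0],"roll":14},{"travel":[268,408,0],"roll":14},{"travel":[268,408,0],"roll":14},{"travel":[268,408,0],"roll":14}]' -1
python3 -m handwheel '[{"travel":[0,0,0],"roll":0},{"travel":[0,0,0],"roll":0},{"travel":[0,0,0],"roll":0}]'
```

```text
t: 0.95
eef_pos: [379.0, -268.4, 214.7]
tcp_rot: [1.738, 1.571, -0.903]
ft_force: [0.6, -0.4, 0.9]
opening: 1.0
t: 1.25
eef_pos: [378.1, -270.9, 214.6]
tcp_rot: [0.435, 1.571, -2.206]
ft_force: [-0.5, 0.5, -0.0]
opening: 0.998
```

```bash
python3 -m handwheel '[{"travel":[25,38,0],"roll":0},{"travel":[49,75,0],"roll":0},{"travel":[49,75,0],"roll":0},{"travel":[49,75,0],"roll":0}]'
python3 - <<'E'
from h import *
s=env.state();p=optics.camera_params('wrist');im=optics.read_camera('wrist')
np.savez('w1.npz',im=im,**p)
cv2.imwrite('pics/w1.png',im[:,:,::-1]);print(s['eef_pos'],s['joints'],s['qvel'].round(3));print(p['world_from_camera'])
E
```

```text
t: 1.65
eef_pos: [427.2, -195.9, 214.5]
tcp_rot: [0.03, 1.57, -2.61]
ft_force: [-0.4, -0.2, -0.7]
opening: 1.001
[ 427.17295314 -195.89208893  214.50746234] [-5.70474608e-01  2.71623562e-01  1.92477329e+00 -3.84182307e-04
  9.45353610e-01  4.99289940e-01] [-0.032 -0.001  0.004  0.    -0.    -0.007]
[[ 4.79855314e-01  8.48667451e-01  2.22491427e-01  4.88899031e+02]
 [-8.77347324e-01  4.64383415e-01  1.20870663e-01 -1.61570496e+02]
 [-7.42330861e-04 -2.53202688e-01  9.67412967e-01  3.84171023e+02]
 [ 0.00000000e+00  0.00000000e+00  0.00000000e+00  1.00000000e+00]]
```

View pics/w1.png

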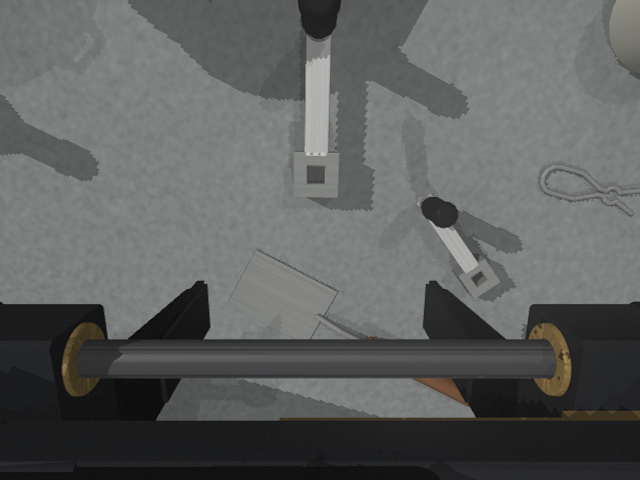

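Run:
```python
from h import *
d=np.load('w1.npz');im=d['im'];p={k:d[k] for k in d.files}
crop(im,'w1c',280,0,355,205,3); crop(im,'w1d',530,140,640,240,6)
for u,v in [(293,152.5),(338,152.5),(339,197),(293.5,197.5),(315.5,174.5)]: print(at(p,u,v,28))
a=at(p,316.5,153,28);b=at(p,317.5,40,28);print(np.degrees(np.arctan2(*(b-a)[[1,0]])))
T=p['world_from_camera'];print('camx yaw',np.degrees(np.arctan2(T[1,0],T[0,0])))
```

```text
[ 469.98801884 -149.40771206   28.        ]
[ 488.15858668 -182.62824721   28.        ]
[ 455.90761759 -201.8257991    28.        ]
[ 436.64718043 -167.5216858    28.        ]
[ 463.02272154 -174.7891907    28.        ]
28.16838531726921
camx yaw -61.32403858956592
```

View pics/w1c.png

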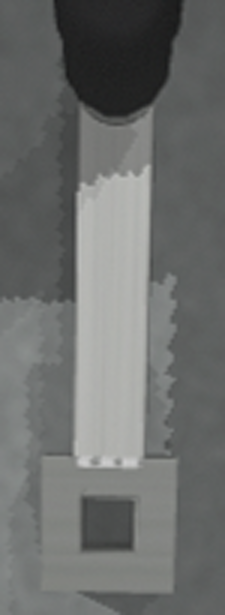

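View pics/w1d.png

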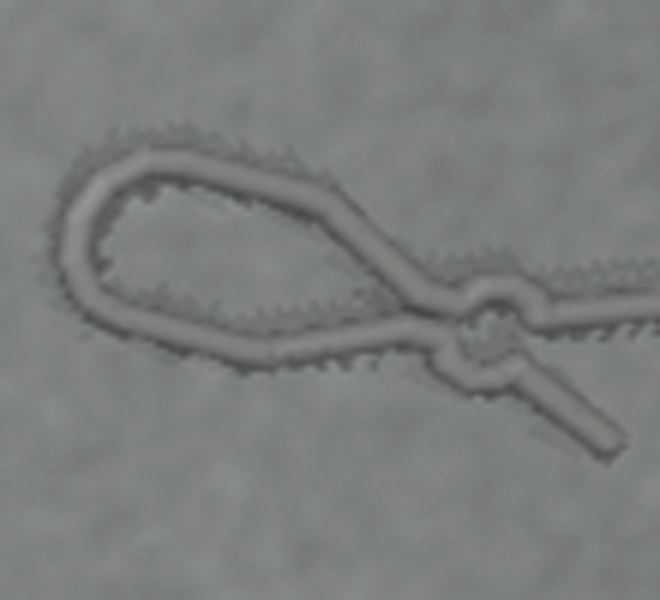

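```bash
python3 -m handwheel '[{"travel":[18,10,-35],"roll":0},{"travel":[35.5,20.6,-75],"roll":0},{"travel":[35.5,20.6,-115],"roll":0},{"travel":[35.5,20.6,-155],"roll":0},{"travel":[35.5,20.6,-185],"roll":0},{"travel":[35.5,20.6,-202],"roll":0},{"travel":[35.5,20.6,-209],"roll":0},{"travel":[35.5,20.6,-209],"roll":0}]'
```

```text
t: 2.5
eef_pos: [462.2, -175.7, 5.1]
tcp_rot: [-0.911, 1.57, 2.73]
ft_force: [0.3, 0.5, -0.0]
opening: 1.001
```

```bash
python3 -m handwheel '[{"travel":[0,0,0],"roll":0},{"travel":[0,0,0],"roll":0},{"travel":[0,0,0],"roll":0},{"travel":[0,0,0],"roll":0},{"travel":[0,0,0],"roll":0},{"travel":[0,0,0],"roll":0}]' 1
python3 - <<'E'
from h import *
s=env.state();print(s['eef_pos'],s['ft_force'],s['opening']);p=optics.camera_params('wrist');im=optics.read_camera('wrist')
cv2.imwrite('pics/w2.png',im[:,:,::-1]);
E
```

```text
t: 3.1
eef_pos: [462.9, -174.6, 5.8]
tcp_rot: [1.943, 1.57, -0.697]
ft_force: [0.1, 0.1, 0.0]
opening: 0.558
[ 462.93369712 -174.55189952    5.81937721] [0.11989547 0.05687774 0.00983278] 0.5575206457242077
```

View pics/w2.png

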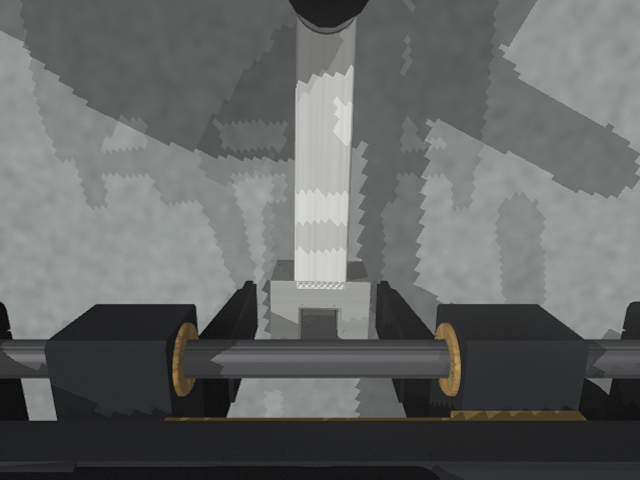

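```bash
python3 -m handwheel '[{"travel":[0,0,0],"roll":0},{"travel":[0,0,0],"roll":0},{"travel":[0,0,0],"roll":0},{"travel":[0,0,0],"roll":0},{"travel":[0,0,0],"roll":0}]' 1
python3 - <<'E'
from h import *
s=env.state();p=optics.camera_params('wrist');im=optics.read_camera('wrist')
cv2.imwrite('pics/w3.png',im[:,:,::-1]);np.savez('w3.npz',im=im,**p)
print(s['eef_pos'],s['moment'])
E
```

```text
t: 3.65
eef_pos: [463.0, -174.6, 5.7]
tcp_rot: [2.008, 1.57, -0.632]
ft_force: [0.6, -0.2, -0.3]
opening: 0.4
[ 462.98289354 -174.64047553    5.68336486] [-0.06901383 -0.18000413  0.01999575]
```

View pics/w3.png

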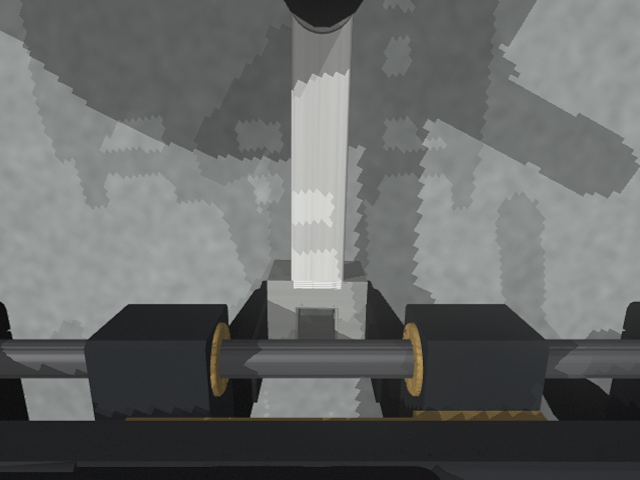

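Run:
```python
from h import *
d=np.load('w3.npz');p={k:d[k] for k in d.files}; T=p['world_from_camera']
f=np.array([-T[1,0],T[0,0]]);f=-f if f[0]<0 else f; f/=np.hypot(*f); l=np.array([-f[1],f[0]])
t=np.array([462.98,-174.64])
for u,v,z in [(268,281,28),(369,281,28),(298,308,28),(336,308,28)]:
    q=at(p,u,v,z)[:2]-t; print(q@f,q@l)
print(np.degrees(np.arctan2(f[1],f[0])))
```

```text
18.917460228038735 18.770641892097196
18.923664571078888 -19.312546418099007
7.976242945957993 7.579499917302705
7.9791223167565075 -7.003550993870188
28.672091943890596
```

```bash
python3 -m handwheel '[{"travel":[0,0,10],"roll":0},{"travel":[0,0,40],"roll":0},{"travel":[0,0,80],"roll":0},{"travel":[0,0,120],"roll":0},{"travel":[10,20,160],"roll":0},{"travel":[25,50,200],"roll":0},{"travel":[40,80,235],"roll":0},{"travel":[55,110,258],"roll":0}]'
python3 -m handwheel '[{"travel":[18,35,0],"roll":0},{"travel":[35,70,0],"roll":0},{"travel":[53,105,0],"roll":0},{"travel":[68,135,0],"roll":0},{"travel":[79,156,0],"roll":0},{"travel":[79,156,0],"roll":0},{"travel":[79,156,0],"roll":0},{"travel":[79,156,0],"roll":0}]'
python3 - <<'E'
from h import *
s=env.state();p=optics.camera_params('wrist');im=optics.read_camera('wrist')
cv2.imwrite('pics/w4.png',im[:,:,::-1]);np.savez('w4.npz',im=im,tcp=s['eef_pos'],**p)
print(s['eef_pos'],s['joints'],s['ft_force'],s['moment'],s['qvel'].round(3))
E
```

```text
t: 4.5
eef_pos: [517.9, -63.3, 266.9]
tcp_rot: [2.355, 1.568, -0.286]
ft_force: [0.9, -0.0, -2.9]
opening: 0.398
t: 5.3
eef_pos: [596.2, 90.7, 263.8]
tcp_rot: [-0.07, 1.57, -2.711]
ft_force: [0.7, -0.1, -3.1]
opening: 0.4
[596.2306197   90.72393902 263.79474425] [ 4.16369862e-02  4.15540385e-01  1.55015763e+00 -2.89887203e-04
  1.17654778e+00  1.11186501e+00] [ 0.7165526  -0.09701406 -3.05929175] [-0.07807091  0.03752793 -0.00089945] [-0.007 -0.003 -0.001  0.002 -0.002  0.002]
```

View pics/w4.png

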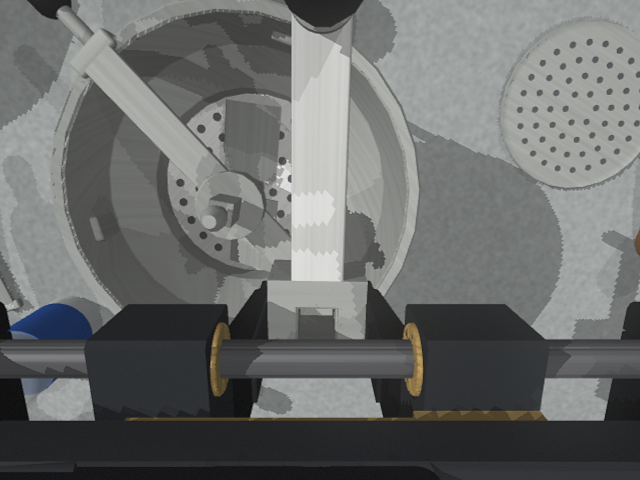

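Run:
```python
from h import *
d=np.load('w4.npz');im=d['im']
crop(im,'w4c',185,155,285,255,8)
```

```text
(no output)
```

View pics/w4c.png

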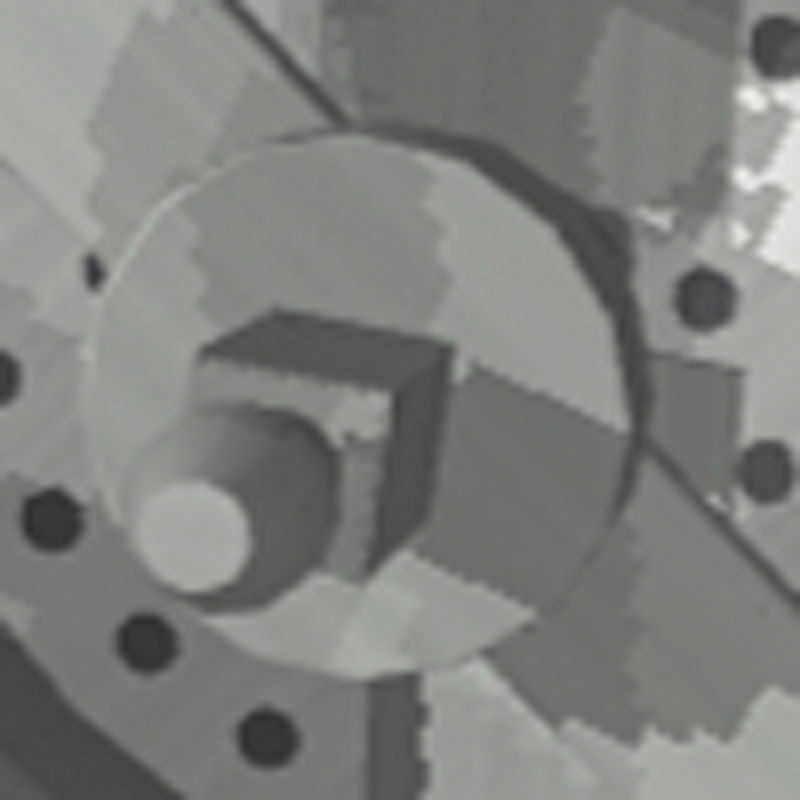

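Run:
```python
from h import *
d=np.load('w4.npz');p={k:d[k] for k in d.files}
P=lambda x,y,z: at(p,185+(x-3.5)/8,155+(y-3.5)/8,z)
print('top',P(193,537,235),'boss',P(364,406,187))
a,b,c=P(200,365,213),P(395,392,213),P(370,580,213)
print(a,b,c,np.linalg.norm(a-b),np.linalg.norm(b-c),'centre',(a+c)/2)
ang=lambda q:np.degrees(np.arctan2(q[1],q[0]))
print(ang(a-b)%90,ang(b-c)%90)
a,b,c=P(275,308,187),P(455,345,187),P(430,528,187)
print(np.linalg.norm(a-b),np.linalg.norm(b-c),'centre',(a+c)/2,ang(a-b)%90,ang(b-c)%90)
```

```text
top [598.485741   152.56618211 235.        ] boss [599.34862398 152.16901057 187.        ]
[602.76975748 160.14987743 213.        ] [607.39513579 147.88692563 213.        ] [594.95609476 143.77664191 213.        ] 13.10626229951408 13.10054099078075 centre [598.86292612 151.96325967 213.        ]
20.66562831750869 18.285318215950134
13.586971090599196 14.1455501311569 centre [598.07261994 152.46075343 187.        ] 16.9006816051413 18.313327177507297
```

```bash
python3 -m handwheel '[{"travel":[0.6,15,0],"roll":-5},{"travel":[1.2,35,0],"roll":-10},{"travel":[2,52,0],"roll":-10},{"travel":[2.4,61.5,0],"roll":-10},{"travel":[2.4,61.5,0],"roll":-10},{"travel":[2.4,61.5,0],"roll":-10}]'
python3 - <<'E'
from h import *
s=env.state();im=optics.read_camera('side');p=optics.camera_params('side')
np.savez('s5.npz',im=im,**p)
crop(im,'s5',240,220,400,340,5);print(s['eef_pos'],s['ft_force'])
im=optics.read_camera('wrist');cv2.imwrite('pics/w5.png',im[:,:,::-1])
E
```

```text
t: 5.95
eef_pos: [599.2, 152.6, 263.6]
tcp_rot: [0.74, 1.57, -2.074]
ft_force: [-0.1, -0.5, -2.5]
opening: 0.399
[599.17006338 152.60378622 263.59770312] [-0.05284645 -0.51177707 -2.49842625]
```

View pics/s5.png

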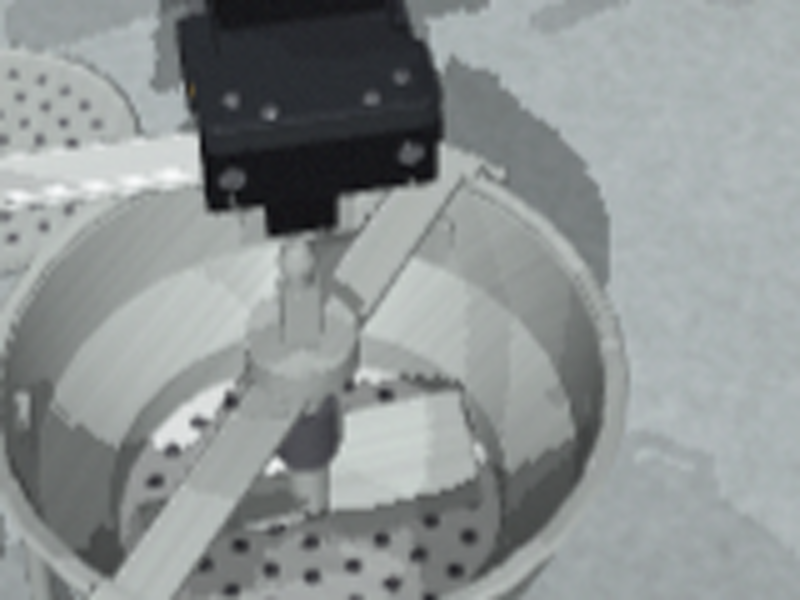

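View pics/w5.png

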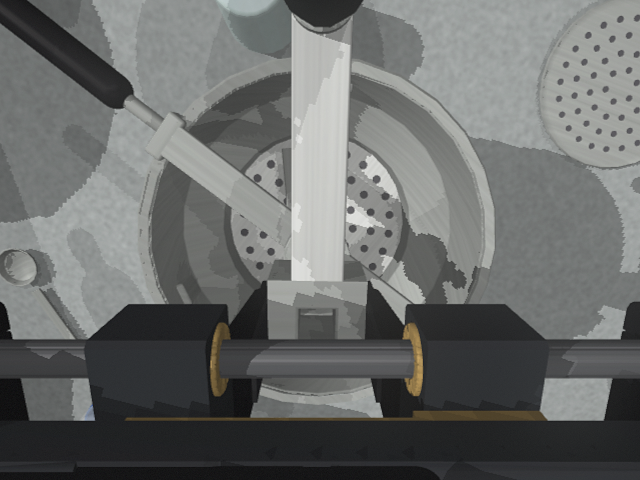

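```bash
python3 -m handwheel '[{"travel":[-0.3,-0.3,-8],"roll":0},{"travel":[-0.3,-0.3,-16],"roll":0},{"travel":[-0.3,-0.3,-21],"roll":0},{"travel":[-0.3,-0.3,-24],"roll":0},{"travel":[-0.3,-0.3,-27],"roll":0},{"travel":[-0.3,-0.3,-30],"roll":0}]'
```

```text
t: 6.65
eef_pos: [599.0, 152.6, 233.5]
tcp_rot: [2.442, 1.571, -0.372]
ft_force: [0.0, -0.1, -4.0]
opening: 0.398
```

```bash
python3 -m handwheel '[{"travel":[0,0,-3],"roll":0},{"travel":[0,0,-6],"roll":0},{"travel":[0,0,-8],"roll":0},{"travel":[0,0,-10],"roll":0},{"travel":[0,0,-10],"roll":0}]'
```

```text
t: 7.15
eef_pos: [598.9, 152.6, 223.4]
tcp_rot: [0.144, 1.57, -2.671]
ft_force: [0.1, -0.7, -1.5]
opening: 0.397
```

```bash
python3 -m handwheel '[{"travel":[0,0,-1],"roll":0},{"travel":[0,0,-2],"roll":0},{"travel":[0,0,-3],"roll":0},{"travel":[0,0,-4],"roll":0},{"travel":[0,0,-5],"roll":0},{"travel":[0,0,-5.5],"roll":0}]'
```

```text
t: 7.75
eef_pos: [599.0, 152.6, 218.1]
tcp_rot: [1.046, 1.571, -1.769]
ft_force: [0.2, -0.2, -2.1]
opening: 0.398
```

```bash
python3 -m handwheel '[{"travel":[0,0,-0.5],"roll":0},{"travel":[0,0,-1],"roll":0},{"travel":[0,0,-1.5],"roll":0},{"travel":[0,0,-2],"roll":0}]'
```

```text
t: 8.15
eef_pos: [599.0, 152.6, 216.1]
tcp_rot: [2.381, 1.571, -0.434]
ft_force: [-0.0, 0.1, -2.3]
opening: 0.398
```

```bash
python3 -m handwheel '[{"travel":[0,0,-1],"roll":0},{"travel":[0,0,-2],"roll":0},{"travel":[0,0,-3],"roll":0},{"travel":[0,0,-4],"roll":0},{"travel":[0,0,-5],"roll":0},{"travel":[0,0,-6],"roll":0}]'
```

```text
t: 8.75
eef_pos: [599.0, 152.6, 210.1]
tcp_rot: [0.955, 1.571, -1.86]
ft_force: [-0.1, 0.7, -3.7]
opening: 0.398
```

```bash
python3 -m handwheel '[{"travel":[0,0,-1],"roll":0},{"travel":[0,0,-3],"roll":0},{"travel":[0,0,-5],"roll":0},{"travel":[0,0,-7],"roll":0},{"travel":[0,0,-9],"roll":0},{"travel":[0,0,-11],"roll":0},{"travel":[0,0,-13],"roll":0}]'
```

```text
t: 9.45
eef_pos: [599.0, 152.6, 197.0]
tcp_rot: [0.934, 1.571, -1.881]
ft_force: [0.7, -0.2, -3.5]
opening: 0.398
```

Free fit all the way; the last 4 mm gently.

```bash
python3 -m handwheel '[{"travel":[0,0,-1],"roll":0},{"travel":[0,0,-2],"roll":0},{"travel":[0,0,-2.8],"roll":0},{"travel":[0,0,-3.4],"roll":0}]'
python3 -m handwheel '[{"travel":[0,0,-0.4],"roll":0},{"travel":[0,0,-0.8],"roll":0}]'
```

```text
t: 9.85
eef_pos: [599.0, 152.6, 193.7]
tcp_rot: [1.675, 1.571, -1.14]
ft_force: [-0.8, -0.0, -2.8]
opening: 0.399
t: 10.05
eef_pos: [599.0, 152.6, 193.0]
tcp_rot: [2.075, 1.571, -0.74]
ft_force: [0.6, 0.7, -2.4]
opening: 0.4
```

```bash
python3 -m handwheel '[{"travel":[0,0,-0.3],"roll":0},{"travel":[0,0,-0.6],"roll":0}]'
python3 -m handwheel '[{"travel":[0,0,-0.3],"roll":0},{"travel":[0,0,-0.6],"roll":0}]'
```

```text
t: 10.25
eef_pos: [599.0, 152.6, 192.7]
tcp_rot: [2.524, 1.571, -0.29]
ft_force: [-1.2, -1.6, 2.4]
opening: 0.401
t: 10.45
eef_pos: [599.0, 152.6, 192.7]
tcp_rot: [2.809, 1.57, -0.006]
ft_force: [-4.6, -1.1, 9.1]
opening: 0.398
```

```bash
python3 -m handwheel '[{"travel":[0,0,0.6],"roll":0},{"travel":[0,0,0.6],"roll":0}]'
python3 -m handwheel '[{"travel":[0,0,0],"roll":0},{"travel":[0,0,0],"roll":0},{"travel":[0,0,0],"roll":0},{"travel":[0,0,0],"roll":0},{"travel":[0,0,0],"roll":0},{"travel":[0,0,0],"roll":0}]' -1
python3 -m handwheel '[{"travel":[0,0,10],"roll":0},{"travel":[0,0,40],"roll":0},{"travel":[0,0,70],"roll":0},{"travel":[0,0,85],"roll":0},{"travel":[0,0,85],"roll":0}]'
```

```text
t: 10.65
eef_pos: [599.0, 152.6, 192.7]
tcp_rot: [2.565, 1.57, -0.25]
ft_force: [-3.1, -0.9, 4.3]
opening: 0.397
t: 11.25
eef_pos: [599.0, 152.6, 192.3]
tcp_rot: [1.583, 1.571, -1.232]
ft_force: [0.7, -0.5, 0.7]
opening: 0.846
t: 11.75
eef_pos: [599.7, 152.7, 280.3]
tcp_rot: [2.936, 1.566, 0.121]
ft_force: [0.6, -0.5, -1.4]
opening: 1.001
```

```bash
python3 -m handwheel '[{"travel":[-25,-8,0],"roll":0},{"travel":[-35,-12,0],"roll":0},{"travel":[-35,-12,0],"roll":0},{"travel":[-35,-12,0],"roll":0}]'
python3 - <<'E'
from h import *
s=env.state();p=optics.camera_params('wrist');im=optics.read_camera('wrist')
cv2.imwrite('pics/w6.png',im[:,:,::-1]);np.savez('w6.npz',im=im,tcp=s['eef_pos'],**p)
im=optics.read_camera('side');crop(im,'s6',220,200,380,320,5)
print(s['eef_pos'],s['ft_force'])
E
```

```text
t: 12.15
eef_pos: [564.4, 140.6, 277.4]
tcp_rot: [2.812, 1.57, -0.003]
ft_force: [-0.1, -0.5, -0.2]
opening: 0.998
[564.42650918 140.64764294 277.35079905] [-0.07282337 -0.46694841 -0.18605767]
```

View pics/w6.png

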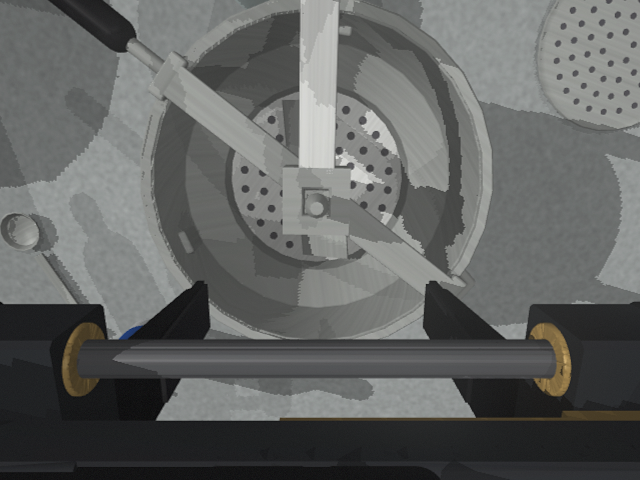

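View pics/s6.png

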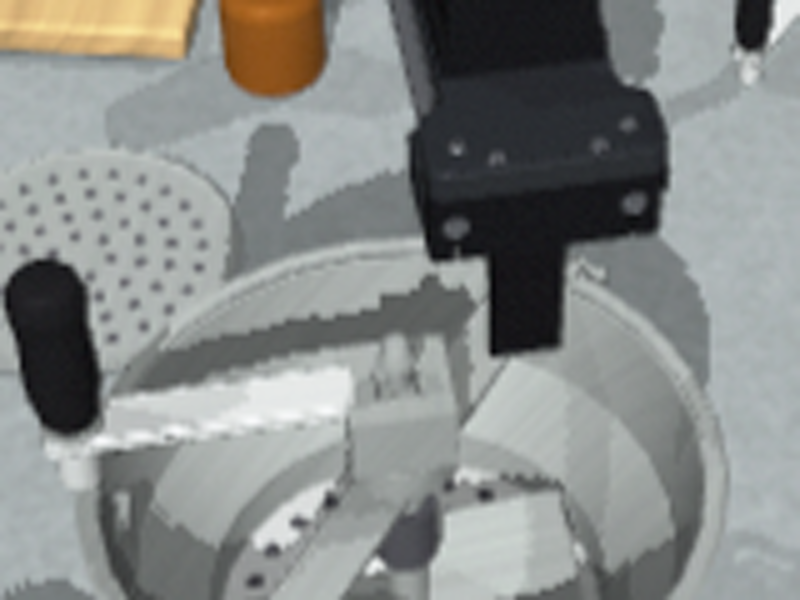

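```bash
python3 -m handwheel '[{"travel":[0,-20,0],"roll":-4},{"travel":[0,-60,0],"roll":-12},{"travel":[0,-104,0],"roll":-20},{"travel":[0,-148,-10],"roll":-28},{"travel":[0,-192,-20],"roll":-36},{"travel":[0,-236,-30],"roll":-44},{"travel":[0,-280,-40],"roll":-52},{"travel":[0,-320,-50],"roll":-60}]'
```

```text
t: 13.05
eef_pos: [564.3, -181.6, 226.7]
tcp_rot: [1.731, 1.571, -2.137]
ft_force: [0.0, 0.6, 1.1]
opening: 0.998
```

```bash
python3 -m handwheel '[{"travel":[-1,-40,-20],"roll":-8},{"travel":[-2,-80,-40],"roll":-16},{"travel":[-3,-115,-60],"roll":-24},{"travel":[-4,-145,-72],"roll":-31},{"travel":[-4,-162,-77],"roll":-37.7},{"travel":[-4,-162,-77],"roll":-37.7},{"travel":[-4,-162,-77],"roll":-37.7}]'
python3 - <<'E'
from h import *
s=env.state();p=optics.camera_params('wrist');im=optics.read_camera('wrist')
cv2.imwrite('pics/w7.png',im[:,:,::-1]);np.savez('w7.npz',im=im,tcp=s['eef_pos'],**p)
T=p['world_from_camera'];print(s['eef_pos'],s['joints'],s['qvel'].round(3),np.degrees(np.arctan2(T[0,0],-T[1,0])))
E
```

```text
t: 13.75
eef_pos: [560.1, -341.3, 149.9]
tcp_rot: [0.626, 1.57, 2.391]
ft_force: [0.3, -0.5, -0.8]
opening: 1.004
[ 560.11392041 -341.28633971  149.89528623] [-6.47918363e-01  5.99523336e-01  1.54539711e+00  9.85905235e-05
  9.97478811e-01  2.29921007e+00] [ 0.02  -0.02   0.01   0.     0.    -0.006] -78.90430677696668
```

View pics/w7.png

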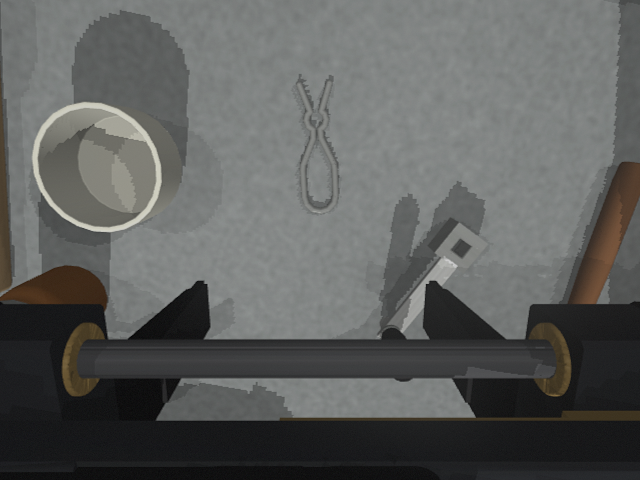

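Run:
```python
from h import *
d=np.load('w7.npz');im=d['im'];p={k:d[k] for k in d.files};t=d['tcp'][:2]
crop(im,'w7c',280,60,360,225,5)
f=np.array([np.cos(np.radians(-78.9)),np.sin(np.radians(-78.9))]);l=np.array([-f[1],f[0]])
for n,u,v,z in [('bow end',319,213.5,2.5),('tipL',299,77,2.5),('tipR',331,77,2.5),('bowL',302,190,2.5),('bowR',338,190,2.5),('hubcorner',430,243,21),('hubc',455,216,21),('handle',397,340,70),('ramek',160,165,48),('ramekbot',95,232,48)]:
    q=at(p,u,v,z);r=q[:2]-t;print(n,q.round(1),(r@f).round(1),(r@l).round(1))
```

```text
bow end [ 560.2 -356.1    2.5] 14.6 -2.7
tipL [ 593.5 -450.5    2.5] 113.6 11.8
tipR [ 571.  -454.9    2.5] 113.6 -11.2
bowL [ 576.5 -371.5    2.5] 32.8 10.3
bowR [ 549.5 -376.8    2.5] 32.8 -17.3
hubcorner [ 475.4 -353.4   21. ] -4.4 -85.5
hubc [ 462.7 -376.7   21. ] 16.0 -102.4
handle [ 495.6 -294.3   70. ] -58.6 -54.2
ramek [ 669.1 -375.3   48. ] 54.4 100.4
ramekbot [ 707.7 -322.6   48. ] 10.0 148.5
```

View pics/w7c.png

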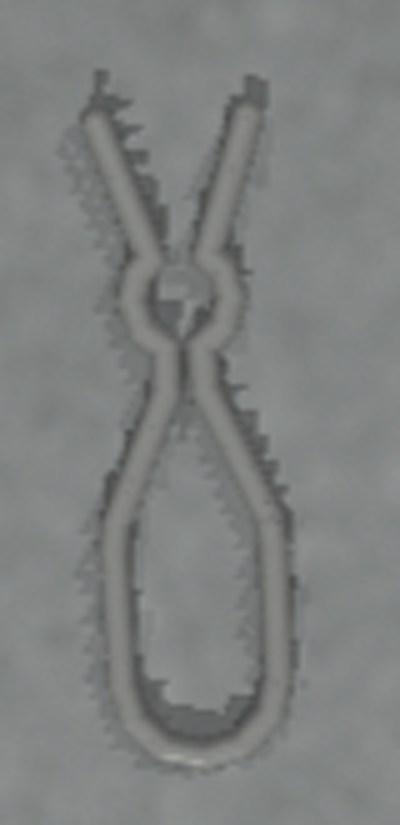

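Run:
```python
from h import *
d=np.load('w7.npz');p={k:d[k] for k in d.files}
P=lambda x,y,z=2.5: at(p,280+(x-2)/5,60+(y-2)/5,z)[:2]
seat=P(181,298); bow=(P(104,620)+P(290,620))/2; end=P(192,765); 
tips=(P(92,108)+P(250,100))/2; thr=P(181,255)
ang=lambda q:np.degrees(np.arctan2(q[1],q[0]))
print('seat',seat,'bow',bow,'end',end,'tips',tips,'width',np.linalg.norm(P(104,620)-P(290,620)))
print(ang(seat-bow),ang(tips-bow),ang(tips-end),ang(seat-end),np.linalg.norm(tips-end),np.linalg.norm(seat-end))
```

```text
seat [ 576.1402064  -424.40781652] bow [ 564.70971245 -378.76309639] end [ 561.12405402 -356.64507068] tips [ 582.67259028 -450.25995705] width 28.394913818479225
-75.94094102122114 -75.89690357875554 -77.03728867338218 -77.50522790264243 96.06292919667429 69.4065887124273
```

```bash
python3 -m handwheel '[{"travel":[3,-20,-30],"roll":1.2},{"travel":[5.9,-38.7,-65],"roll":2.4},{"travel":[5.9,-38.7,-100],"roll":2.4},{"travel":[5.9,-38.7,-125],"roll":2.4},{"travel":[5.9,-38.7,-138],"roll":2.4},{"travel":[5.9,-38.7,-144],"roll":2.4},{"travel":[5.9,-38.7,-147],"roll":2.4},{"travel":[5.9,-38.7,-148],"roll":2.4}]'
```

```text
t: 14.6
eef_pos: [566.5, -380.1, 3.4]
tcp_rot: [-2.525, 1.569, -0.72]
ft_force: [0.2, 0.2, -0.2]
opening: 1.0
```

```bash
python3 -m handwheel '[{"travel":[0,0,-0.4],"roll":0},{"travel":[0,0,-0.4],"roll":0}]'
python3 - <<'E'
from h import *
s=env.state();p=optics.camera_params('wrist');im=optics.read_camera('wrist')
cv2.imwrite('pics/w8.png',im[:,:,::-1]);np.savez('w8.npz',im=im,tcp=s['eef_pos'],**p)
print(s['eef_pos'])
E
```

```text
t: 14.8
eef_pos: [566.2, -380.3, 2.8]
tcp_rot: [-2.571, 1.57, -0.766]
ft_force: [-0.2, -0.0, -0.3]
opening: 1.0
[ 566.1659284  -380.30211717    2.83172351]
```

View pics/w8.png

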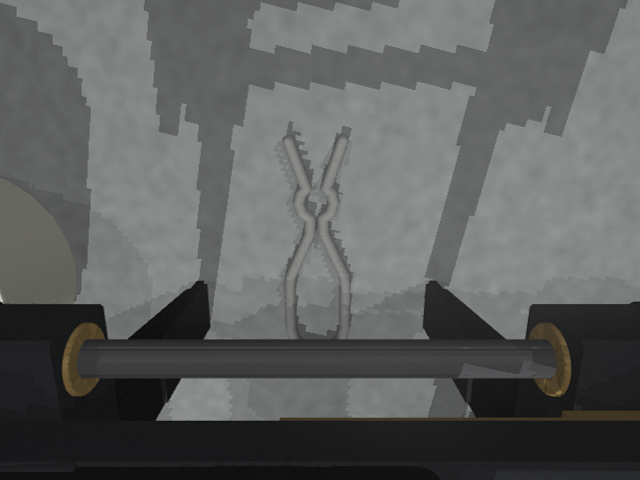

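```bash
cat > tool.py <<'E'
from h import *
def tool(fn,pts,z,tcp=None):
    d=np.load(fn);p={k:d[k] for k in d.files};t=d['tcp'][:2] if tcp is None else tcp
    T=p['world_from_camera'];f=np.array([-T[1,0],T[0,0]]);f/=np.hypot(*f);l=np.array([-f[1],f[0]])
    print('fyaw',np.degrees(np.arctan2(f[1],f[0])))
    for u,v in pts:
        q=at(p,u,v,z)[:2]-t;print((u,v),'f',(q@f).round(2),'l',(q@l).round(2),'w',(q+t).round(2))
E
python3 - <<'E'
from tool import *
d=np.load('w8.npz');crop(d['im'],'w8c',260,110,380,345,3)
tool('w8.npz',[(316,203),(289,138),(345,137),(286,300),(351,300)],2.5)
E
```

```text
fyaw -76.62103645899924
(316, 203) f 45.02 l -0.39 w [ 576.2  -424.19]
(289, 138) f 71.06 l 10.37 w [ 592.69 -447.03]
(345, 137) f 71.44 l -11.94 w [ 571.08 -452.57]
(286, 300) f 2.03 l 12.84 w [ 579.12 -379.31]
(351, 300) f 2.04 l -15.81 w [ 551.26 -385.95]
```

View pics/w8c.png

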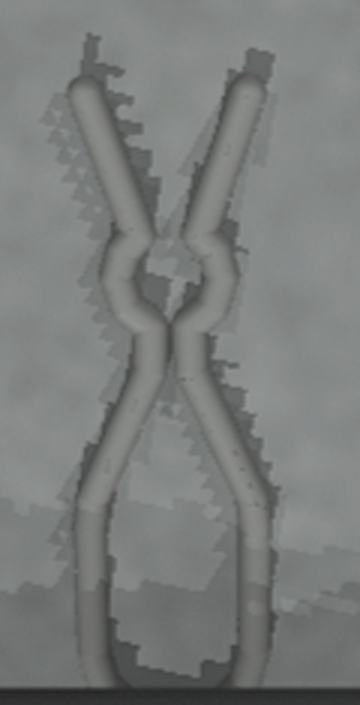

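```bash
python3 -m handwheel '[{"travel":[0,0,-0.8],"roll":0},{"travel":[0,0,-1.3],"roll":0},{"travel":[0,0,-1.3],"roll":0}]'
python3 -m handwheel '[{"travel":[0,0,0],"roll":0},{"travel":[0,0,0],"roll":0},{"travel":[0,0,0],"roll":0},{"travel":[0,0,0],"roll":0},{"travel":[0,0,0],"roll":0},{"travel":[0,0,0],"roll":0},{"travel":[0,0,0],"roll":0},{"travel":[0,0,0],"roll":0}]' 1
python3 -m handwheel '[{"travel":[0,0,0],"roll":0},{"travel":[0,0,0],"roll":0},{"travel":[0,0,0],"roll":0},{"travel":[0,0,0],"roll":0}]'
python3 - <<'E'
from h import *
s=env.state();p=optics.camera_params('wrist');im=optics.read_camera('wrist')
cv2.imwrite('pics/w9.png',im[:,:,::-1]);np.savez('w9.npz',im=im,tcp=s['eef_pos'],**p)
crop(im,'w9c',240,100,400,345,2.4)
print(s['eef_pos'],s['opening']*95)
E
```

```text
t: 15.15
eef_pos: [565.8, -380.1, 0.6]
tcp_rot: [1.043, 1.571, 2.848]
ft_force: [-1.9, -0.9, 1.2]
opening: 1.0
t: 15.95
eef_pos: [565.9, -380.1, 0.6]
tcp_rot: [1.389, 1.571, -3.09]
ft_force: [0.4, 0.1, 0.0]
opening: 0.379
t: 16.35
eef_pos: [565.9, -380.1, 0.6]
tcp_rot: [1.359, 1.571, -3.119]
ft_force: [-0.2, 0.4, -0.4]
opening: 0.294
[ 565.85745744 -380.11094742    0.63729507] 27.95895076723847
```

View pics/w9.png

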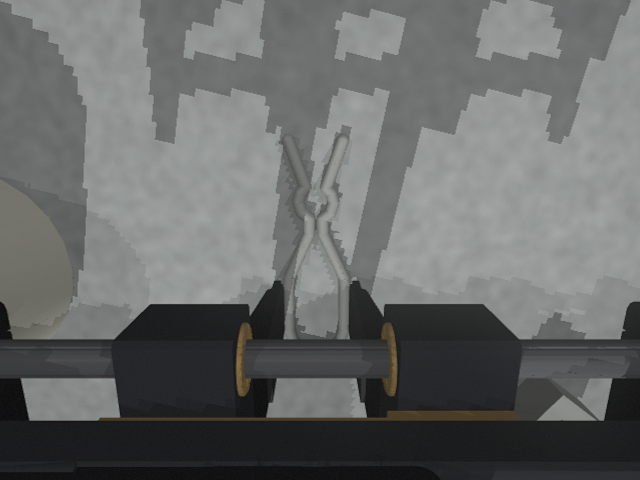

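Run:
```python
from tool import *
d=np.load('w9.npz');crop(d['im'],'w9c',260,110,380,345,3)
```

```text
(no output)
```

View pics/w9c.png

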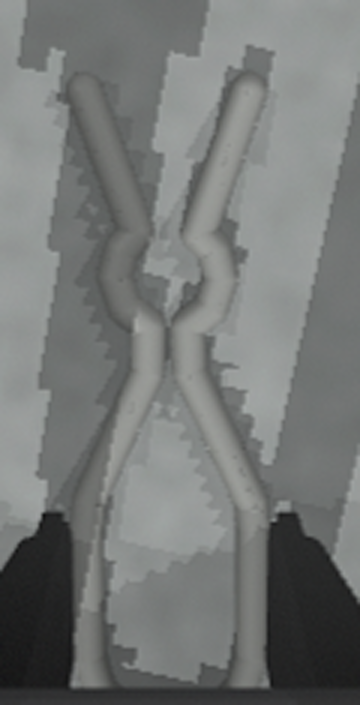

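Run:
```python
from tool import *
c=lambda x,y:(260+(x-1)/3,110+(y-1)/3)
print('seat,throat L,R,tips L,R, stop')
tool('w9.npz',[c(167,277),c(150,237),c(184,237),c(82,85),c(250,85),c(167,325)],2.5)
```

```text
seat,throat L,R,tips L,R, stop
fyaw -76.62919408468946
(315.3333333333333, 202.0) f 45.75 l -0.12 w [ 576.32 -424.65]
(309.6666666666667, 188.66666666666669) f 51.18 l 2.17 w [ 579.81 -429.4 ]
(321.0, 188.66666666666669) f 51.18 l -2.42 w [ 575.34 -430.47]
(287.0, 138.0) f 71.04 l 11.01 w [ 592.99 -446.68]
(343.0, 138.0) f 71.04 l -11.01 w [ 571.58 -451.77]
(315.3333333333333, 218.0) f 39.12 l -0.12 w [ 574.79 -418.19]
```

```bash
python3 -m handwheel '[{"travel":[0,0,10],"roll":0},{"travel":[0,0,40],"roll":0},{"travel":[0,0,80],"roll":0},{"travel":[0,10,120],"roll":8},{"travel":[0,30,160],"roll":16},{"travel":[-2,60,195],"roll":24},{"travel":[-6,100,225],"roll":32},{"travel":[-10,140,245],"roll":40}]'
python3 -m handwheel '[{"travel":[-4,42,0],"roll":8},{"travel":[-8,84,0],"roll":16},{"travel":[-12,126,0],"roll":24},{"travel":[-16,168,0],"roll":32},{"travel":[-20,210,0],"roll":40},{"travel":[-25,252,0],"roll":48},{"travel":[-30,290,0],"roll":55.3},{"travel":[-34,320,0],"roll":55.3}]'
python3 - <<'E'
from tool import *
d=np.load('w6.npz');crop(d['im'],'w6c',275,160,360,245,8)
E
```

```text
t: 17.2
eef_pos: [555.7, -239.1, 248.7]
tcp_rot: [-3.04, 1.568, -0.531]
ft_force: [-0.3, 0.7, -1.0]
opening: 0.294
t: 18.0
eef_pos: [521.2, 81.9, 246.5]
tcp_rot: [2.871, 1.57, 0.061]
ft_force: [0.5, 0.3, -1.4]
opening: 0.299
```

View pics/w6c.png

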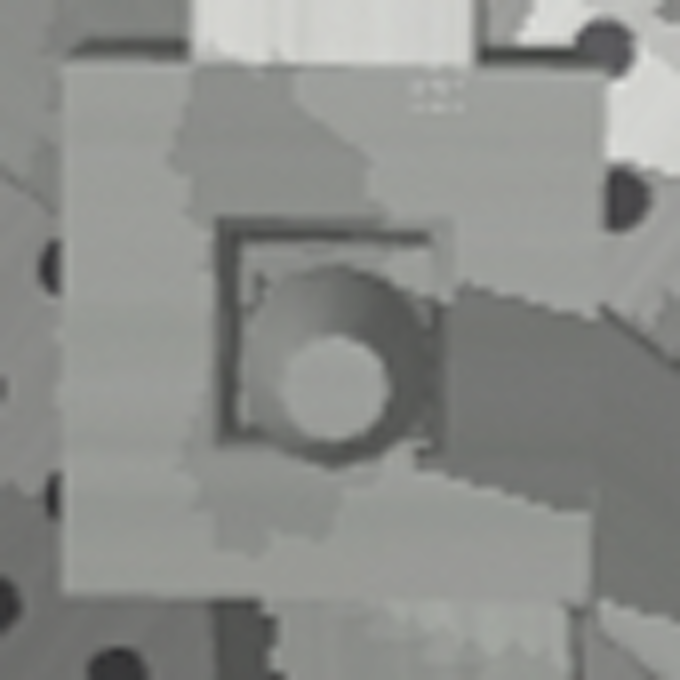

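Run:
```python
from tool import *
c=lambda x,y:(275+(x-3.5)/8,160+(y-3.5)/8)
tool('w6.npz',[c(335,388)],235)
tool('w6.npz',[c(64,65),c(606,67),c(600,597),c(65,596)],215)
```

```text
fyaw 18.65821020912252
(316.4375, 208.0625) f 36.09 l 0.42 w [598.48 152.59]
fyaw 18.65821020912252
(282.5625, 167.6875) f 55.37 l 19.16 w [610.75 176.52]
(350.3125, 167.9375) f 55.23 l -18.32 w [622.62 140.96]
(349.5625, 234.1875) f 17.66 l -18.67 w [587.14 128.61]
(282.6875, 234.0625) f 17.73 l 19.86 w [574.87 165.14]
```

```bash
python3 -m handwheel '[{"travel":[-4,21,0],"roll":0},{"travel":[-7.7,38,0],"roll":0},{"travel":[-7.7,41.9,0],"roll":0},{"travel":[-7.7,41.9,0],"roll":0},{"travel":[-7.7,41.9,0],"roll":0}]'
python3 - <<'E'
from h import *
s=env.state();p=optics.camera_params('wrist');im=optics.read_camera('wrist')
cv2.imwrite('pics/w10.png',im[:,:,::-1]);np.savez('w10.npz',im=im,tcp=s['eef_pos'],**p)
crop(im,'w10c',250,70,380,345,2.1)
im=optics.read_camera('side');crop(im,'s10',250,200,410,320,5)
print(s['eef_pos'],s['opening'],s['ft_force'])
E
```

```text
t: 18.5
eef_pos: [514.3, 121.2, 245.9]
tcp_rot: [2.192, 1.57, -0.623]
ft_force: [0.7, -0.8, -1.0]
opening: 0.294
[514.32333071 121.18231119 245.8807218 ] 0.2937774669490204 [ 0.72782662 -0.79219294 -0.99688445]
```

View pics/w10.png

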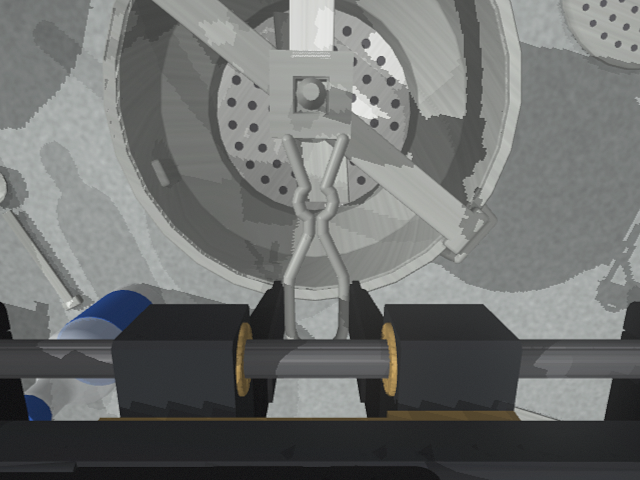

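View pics/s10.png

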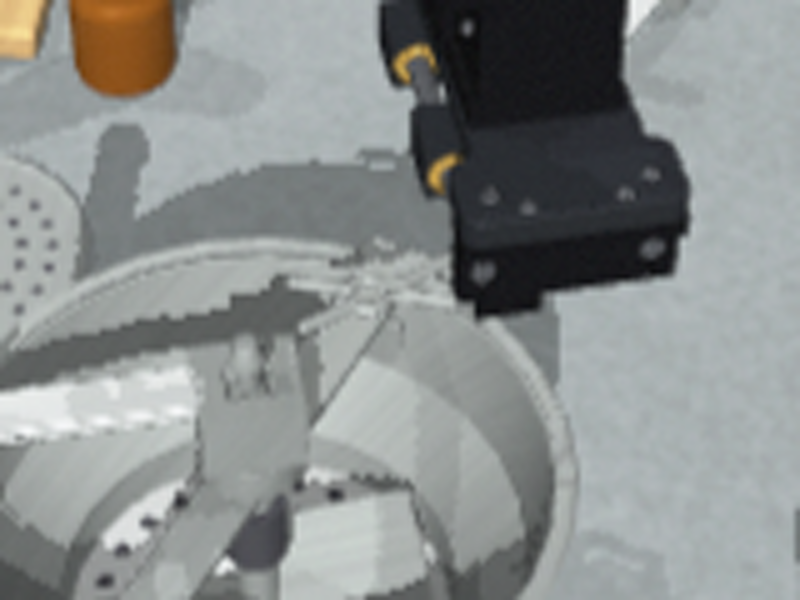

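Run:
```python
from tool import *
d=np.load('w10.npz');crop(d['im'],'w10d',265,45,360,145,7)
```

```text
(no output)
```

View pics/w10d.png

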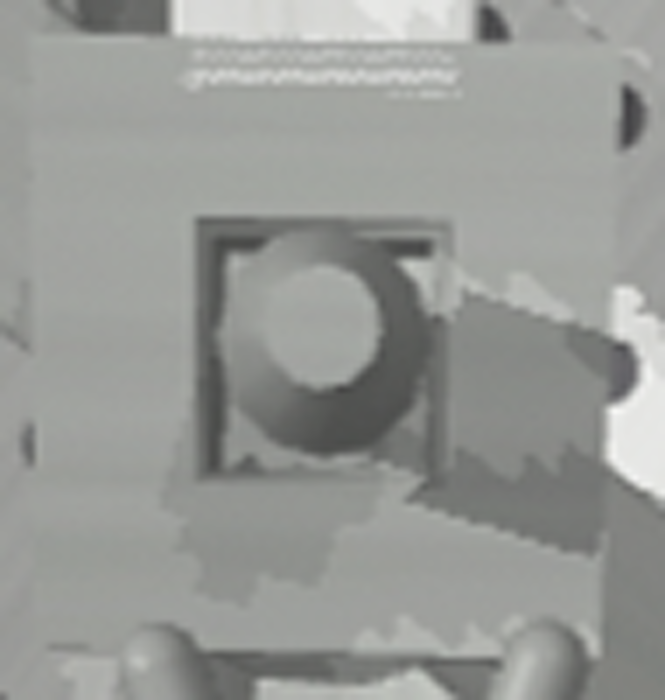

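Run:
```python
from tool import *
c=lambda x,y:(265+(x-3)/7,45+(y-3)/7)
tool('w10.npz',[c(322,328)],235)
tool('w10.npz',[c(325,342)],226)
tool('w10.npz',[c(32,38),c(622,42),c(600,655),c(32,650)],215)
```

```text
fyaw 18.65112013765791
(310.57142857142856, 91.42857142857143) f 89.6 l 2.83 w [598.31 152.52]
fyaw 18.65112013765791
(311.0, 93.42857142857143) f 89.74 l 2.76 w [598.47 152.5 ]
fyaw 18.65112013765791
(269.14285714285717, 50.0) f 109.12 l 21.53 w [610.83 176.48]
(353.42857142857144, 50.57142857142857) f 108.89 l -16.11 w [622.64 140.74]
(350.2857142857143, 138.14285714285714) f 71.07 l -15.5 w [586.62 129.23]
(269.14285714285717, 137.42857142857144) f 71.4 l 22.62 w [574.74 165.45]
```

```bash
python3 -m handwheel '[{"travel":[-0.9,2.7,-8],"roll":0},{"travel":[-0.9,2.7,-16],"roll":0},{"travel":[-0.9,2.7,-22],"roll":0},{"travel":[-0.9,2.7,-26],"roll":0},{"travel":[-0.9,2.7,-28],"roll":0},{"travel":[-0.9,2.7,-28.4],"roll":0},{"travel":[-0.9,2.7,-28.4],"roll":0}]'
python3 - <<'E'
from h import *
s=env.state();p=optics.camera_params('wrist');im=optics.read_camera('wrist')
cv2.imwrite('pics/w11.png',im[:,:,::-1]);np.savez('w11.npz',im=im,tcp=s['eef_pos'],**p)
crop(im,'w11c',250,70,380,230,5)
im=optics.read_camera('side');crop(im,'s11',250,200,410,320,5)
print(s['eef_pos'],s['opening'],s['ft_force'])
E
```

```text
t: 19.3
eef_pos: [513.4, 124.5, 217.3]
tcp_rot: [2.448, 1.571, -0.367]
ft_force: [0.7, 0.3, -0.4]
opening: 0.297
[513.3532481  124.53507269 217.33242753] 0.29723194144089143 [ 0.74769597  0.3290867  -0.38318764]
```

View pics/w11c.png

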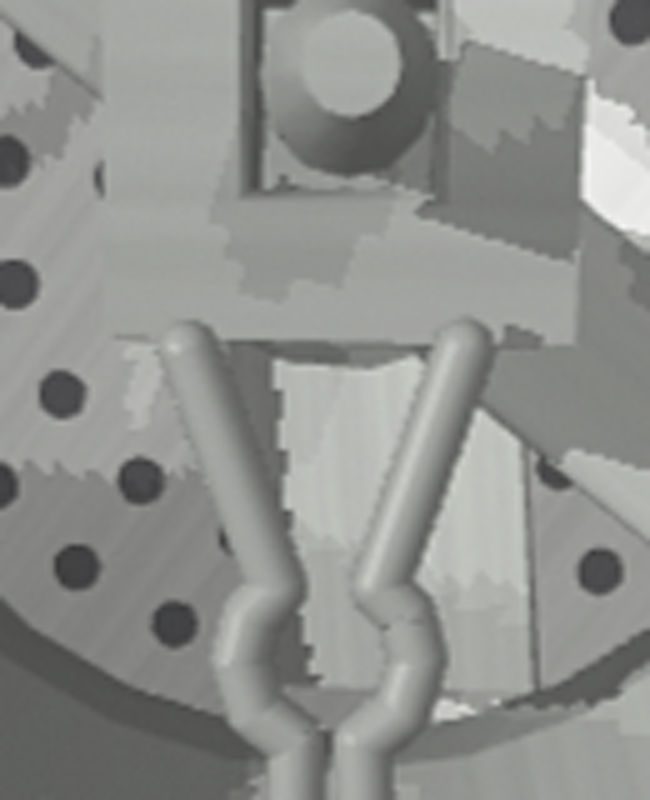

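View pics/s11.png

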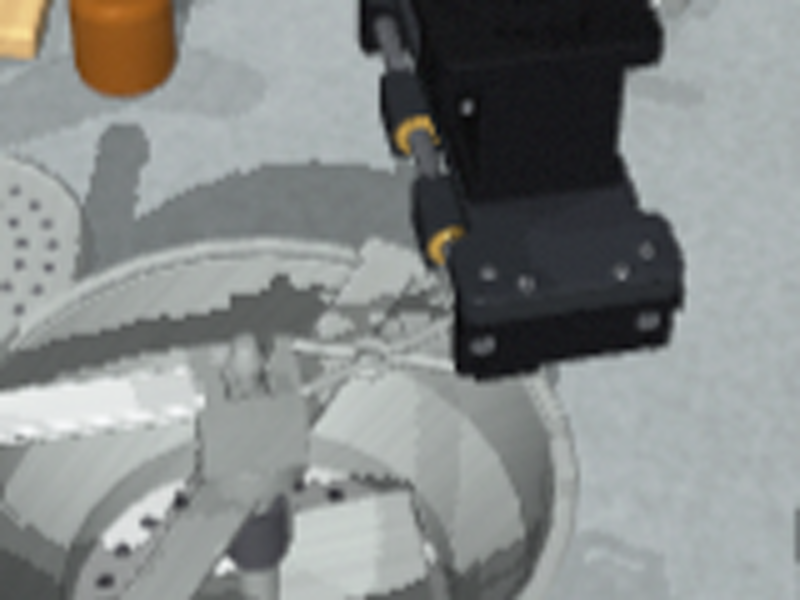

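Run:
```python
from tool import *
c=lambda x,y:(250+(x-2)/5,70+(y-2)/5)
tool('w11.npz',[c(352,64)],235)
tool('w11.npz',[c(356,90)],226)
tool('w11.npz',[c(187,340),c(465,340),c(298,587),c(358,587)],219)
tool('w11.npz',[c(105,338),c(578,345)],215)
```

```text
fyaw 18.672598097145233
(320.0, 82.4) f 89.5 l -0.81 w [598.4  152.43]
fyaw 18.672598097145233
(320.8, 87.6) f 88.84 l -1.18 w [597.89 151.87]
fyaw 18.672598097145233
(287.0, 137.6) f 71.17 l 12.0 w [576.94 158.69]
(342.6, 137.6) f 71.17 l -9.87 w [583.94 137.97]
(309.2, 187.0) f 51.82 l 3.35 w [561.37 144.3 ]
(321.2, 187.0) f 51.82 l -1.51 w [562.93 139.69]
fyaw 18.672598097145233
(270.6, 137.2) f 71.35 l 18.88 w [574.9  165.26]
(365.2, 138.6) f 70.8 l -19.23 w [586.58 128.98]
```

```bash
python3 -m handwheel '[{"travel":[0.6,-1.7,0],"roll":0},{"travel":[0.6,-1.7,0],"roll":0},{"travel":[0.6,-1.7,0],"roll":0},{"travel":[0.6,-1.7,0],"roll":0}]'
python3 - <<'E'
from tool import *
s=env.state();p=optics.camera_params('wrist');im=optics.read_camera('wrist')
np.savez('w12.npz',im=im,tcp=s['eef_pos'],**p)
crop(im,'w12c',250,70,380,230,5)
print(s['eef_pos'],s['opening'],s['ft_force'],s['qvel'].round(3))
E
```

```text
t: 19.8
eef_pos: [513.9, 122.8, 217.3]
tcp_rot: [2.253, 1.571, -0.562]
ft_force: [-0.3, 0.3, -0.6]
opening: 0.293
[513.88221552 122.78148034 217.30634485] 0.2931988932948007 [-0.2934396   0.28901573 -0.64450095] [ 0.001  0.     0.001  0.     0.001 -0.001]
```

View pics/w12c.png

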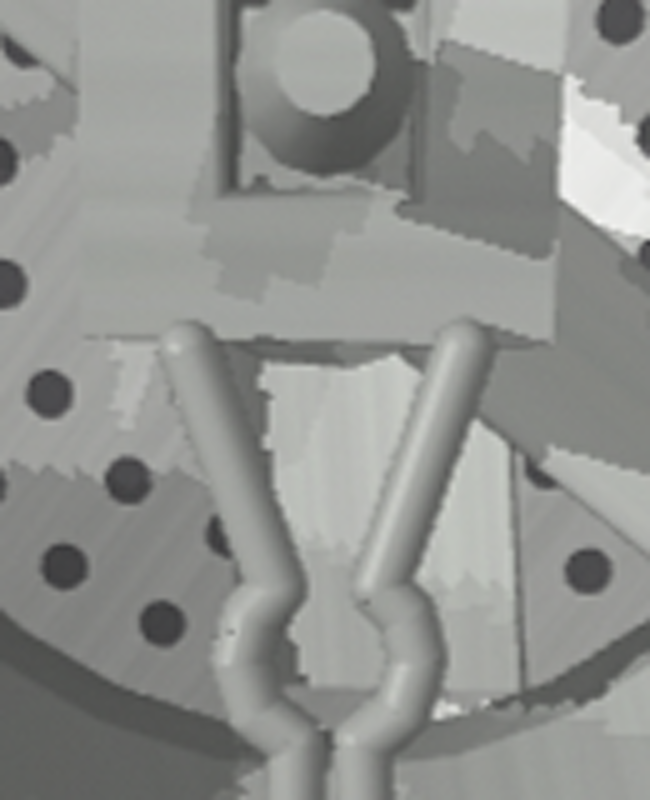

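```bash
python3 -m handwheel '[{"travel":[4.7,1.6,0],"roll":0},{"travel":[9.5,3.2,0],"roll":0},{"travel":[14.2,4.8,0],"roll":0},{"travel":[18.9,6.4,0],"roll":0},{"travel":[22.7,7.7,0],"roll":0},{"travel":[24.6,8.3,0],"roll":0},{"travel":[24.6,8.3,0],"roll":0}]'
python3 - <<'E'
from tool import *
s=env.state();p=optics.camera_params('wrist');im=optics.read_camera('wrist')
np.savez('w13.npz',im=im,tcp=s['eef_pos'],**p)
crop(im,'w13c',250,90,380,250,5)
im=optics.read_camera('side');crop(im,'s13',250,220,410,320,5)
print(s['eef_pos'],s['opening'],s['ft_force'])
E
```

```text
t: 20.55
eef_pos: [538.7, 131.2, 217.2]
tcp_rot: [0.596, 1.571, -2.219]
ft_force: [-1.2, -0.4, -0.8]
opening: 0.294
[538.65884941 131.17981678 217.15389769] 0.2936537193808164 [-1.20607879 -0.40609244 -0.79728064]
```

View pics/w13c.png

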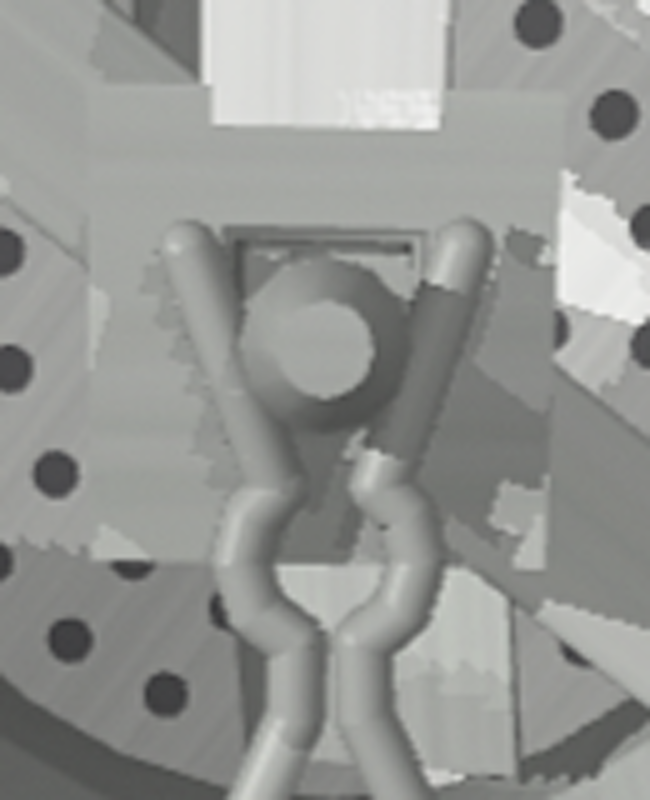

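View pics/s13.png

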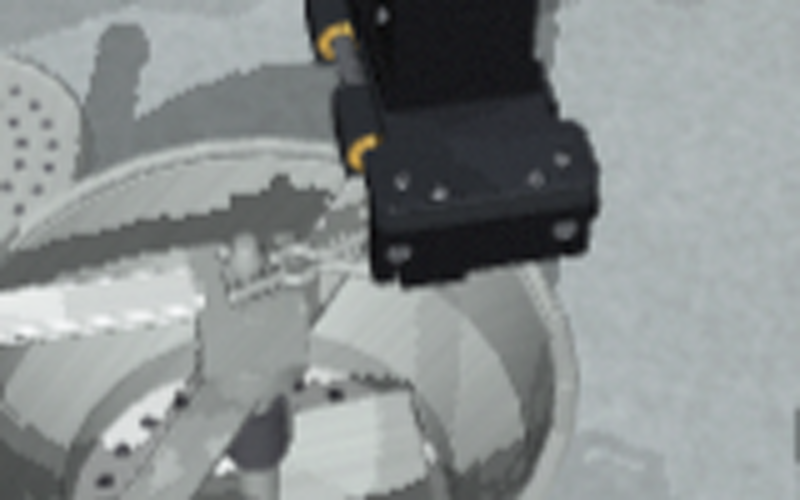

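```bash
python3 -m handwheel '[{"travel":[0.95,0.32,0],"roll":0},{"travel":[1.9,0.64,0],"roll":0},{"travel":[2.85,0.96,0],"roll":0},{"travel":[3.8,1.28,0],"roll":0}]'
python3 -m handwheel '[{"travel":[0.95,0.32,0],"roll":0},{"travel":[1.9,0.64,0],"roll":0}]'
python3 -m handwheel '[{"travel":[0.95,0.32,0],"roll":0},{"travel":[1.9,0.64,0],"roll":0}]'
```

```text
t: 21.05
eef_pos: [542.0, 132.4, 217.2]
tcp_rot: [-0.086, 1.57, -2.901]
ft_force: [-2.2, -1.0, 0.3]
opening: 0.295
t: 21.25
eef_pos: [543.7, 132.9, 217.1]
tcp_rot: [-0.035, 1.569, -2.85]
ft_force: [-4.5, -1.4, -0.2]
opening: 0.295
t: 21.45
eef_pos: [545.4, 133.5, 217.0]
tcp_rot: [-0.058, 1.569, -2.873]
ft_force: [-6.2, -2.4, -0.3]
opening: 0.296
```

```bash
python3 -m handwheel '[{"travel":[0.95,0.32,0.1],"roll":0},{"travel":[1.9,0.64,0.1],"roll":0}]'
python3 -m handwheel '[{"travel":[0.95,0.32,0],"roll":0},{"travel":[1.9,0.64,0],"roll":0}]'
python3 - <<'E'
from tool import *
s=env.state();p=optics.camera_params('wrist');im=optics.read_camera('wrist')
np.savez('w14.npz',im=im,tcp=s['eef_pos'],**p)
crop(im,'w14c',250,90,380,250,4)
print(s['eef_pos'],s['opening'],s['ft_force'])
E
```

```text
t: 21.65
eef_pos: [546.6, 134.0, 216.8]
tcp_rot: [-0.084, 1.567, -2.899]
ft_force: [-9.7, -2.8, -0.3]
opening: 0.295
t: 21.85
eef_pos: [549.7, 134.9, 217.2]
tcp_rot: [-0.056, 1.57, -2.871]
ft_force: [0.5, 0.1, -0.1]
opening: 0.294
[549.71016904 134.9332234  217.1743183 ] 0.2936453339011025 [ 0.5074025   0.0852755  -0.09975828]
```

View pics/w14c.png

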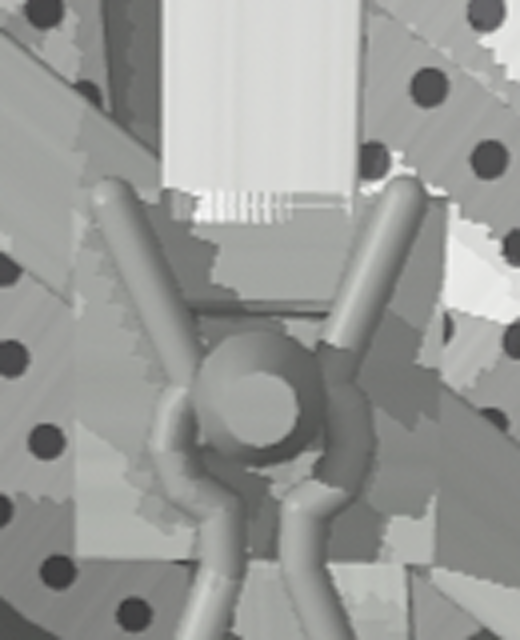

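```bash
python3 -m handwheel '[{"travel":[0.6,0.2,0],"roll":0},{"travel":[1.2,0.4,0],"roll":0}]'
python3 -m handwheel '[{"travel":[0.6,0.2,0],"roll":0},{"travel":[1.2,0.4,0],"roll":0}]'
python3 -m handwheel '[{"travel":[0.6,0.2,0],"roll":0},{"travel":[0.6,0.2,0],"roll":0}]'
```

```text
t: 22.1
eef_pos: [551.5, 135.5, 217.5]
tcp_rot: [2.943, 1.57, 0.128]
ft_force: [0.3, 0.1, -0.9]
opening: 0.295
t: 22.3
eef_pos: [552.3, 135.8, 217.4]
tcp_rot: [2.468, 1.571, -0.347]
ft_force: [-0.9, 0.9, -0.9]
opening: 0.294
t: 22.5
eef_pos: [553.4, 136.1, 217.5]
tcp_rot: [3.005, 1.57, 0.19]
ft_force: [1.5, 1.1, -0.6]
opening: 0.295
```

```bash
python3 -m handwheel '[{"travel":[0.6,0.2,0],"roll":0},{"travel":[1.0,0.35,0],"roll":0}]'
python3 -m handwheel '[{"travel":[0.5,0.17,0],"roll":0},{"travel":[0.5,0.17,0],"roll":0}]'
python3 -m handwheel '[{"travel":[0.5,0.17,0],"roll":0},{"travel":[0.5,0.17,0],"roll":0}]'
python3 - <<'E'
from tool import *
s=env.state();p=optics.camera_params('wrist');im=optics.read_camera('wrist')
np.savez('w15.npz',im=im,tcp=s['eef_pos'],**p)
crop(im,'w15c',250,90,380,250,4)
print(s['eef_pos'],s['opening'],s['ft_force'])
E
```

```text
t: 22.7
eef_pos: [553.9, 136.3, 217.4]
tcp_rot: [0.83, 1.571, -1.985]
ft_force: [0.8, 0.7, -0.1]
opening: 0.294
t: 22.9
eef_pos: [554.5, 136.5, 217.4]
tcp_rot: [2.596, 1.571, -0.219]
ft_force: [0.4, 0.6, -0.8]
opening: 0.295
t: 23.1
eef_pos: [554.8, 136.7, 217.3]
tcp_rot: [0.025, 1.571, -2.79]
ft_force: [0.2, 1.6, -0.9]
opening: 0.292
[554.84330492 136.68227937 217.34106424] 0.2920629516379647 [ 0.16688873  1.62340513 -0.92270448]
```

View pics/w15c.png

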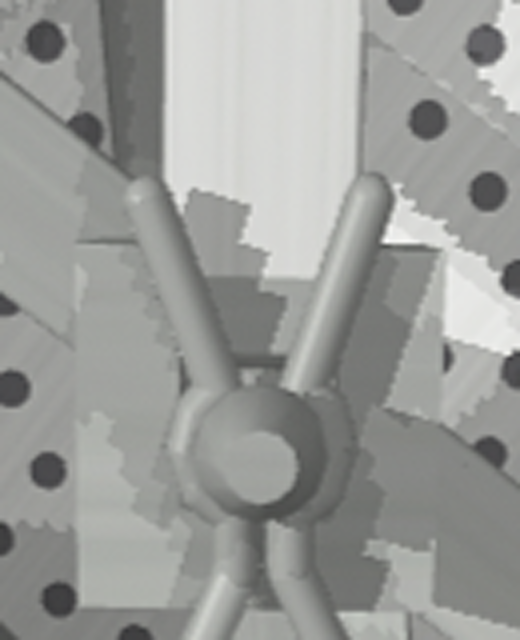

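```bash
python3 -m handwheel '[{"travel":[0.5,0.17,0],"roll":0},{"travel":[0.5,0.17,0],"roll":0}]'
python3 -m handwheel '[{"travel":[0.5,0.17,0],"roll":0},{"travel":[0.5,0.17,0],"roll":0}]'
```

```text
t: 23.35
eef_pos: [555.3, 136.8, 217.3]
tcp_rot: [0.101, 1.57, -2.714]
ft_force: [-1.0, 0.6, -0.5]
opening: 0.293
t: 23.55
eef_pos: [555.6, 136.9, 217.3]
tcp_rot: [-0.047, 1.57, -2.862]
ft_force: [-1.7, 0.4, 1.0]
opening: 0.293
```

```bash
python3 -m handwheel '[{"travel":[0.5,0.17,0],"roll":0},{"travel":[0.5,0.17,0],"roll":0}]'
python3 -m handwheel '[{"travel":[-0.6,-0.2,0],"roll":0},{"travel":[-0.6,-0.2,0],"roll":0}]'
```

```text
t: 23.75
eef_pos: [555.8, 137.0, 217.2]
tcp_rot: [-0.061, 1.569, -2.876]
ft_force: [-5.4, -1.3, -0.4]
opening: 0.296
t: 23.95
eef_pos: [555.7, 137.0, 217.3]
tcp_rot: [0.702, 1.571, -2.113]
ft_force: [-4.2, 0.1, -1.2]
opening: 0.295
```

```bash
python3 -m handwheel '[{"travel":[0,0,-0.6],"roll":0},{"travel":[0,0,-1.0],"roll":0},{"travel":[0,0,-1.0],"roll":0}]'
python3 -m handwheel '[{"travel":[0,0,0],"roll":0},{"travel":[0,0,0],"roll":0},{"travel":[0,0,0],"roll":0},{"travel":[0,0,0],"roll":0}]' -0.1
python3 - <<'E'
from tool import *
s=env.state();p=optics.camera_params('wrist');im=optics.read_camera('wrist')
np.savez('w16.npz',im=im,tcp=s['eef_pos'],**p)
crop(im,'w16c',220,90,410,345,2.3)
im=optics.read_camera('side');crop(im,'s16',230,220,390,320,5)
print(s['eef_pos'],s['opening'],s['ft_force'])
E
```

```text
t: 24.25
eef_pos: [555.8, 137.0, 216.5]
tcp_rot: [2.36, 1.571, -0.455]
ft_force: [-4.0, -0.1, 0.7]
opening: 0.295
t: 24.65
eef_pos: [556.0, 136.9, 216.4]
tcp_rot: [2.679, 1.57, -0.136]
ft_force: [-0.1, 0.0, 0.2]
opening: 0.531
[556.03631228 136.89737378 216.4089549 ] 0.5307918382012959 [-0.08859944  0.03489903  0.15030586]
```

View pics/w16c.png

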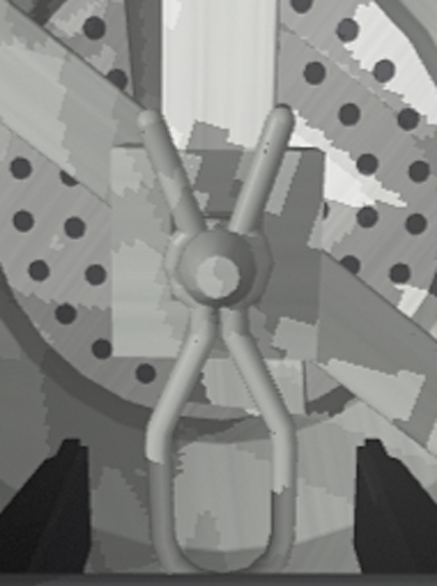

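View pics/s16.png

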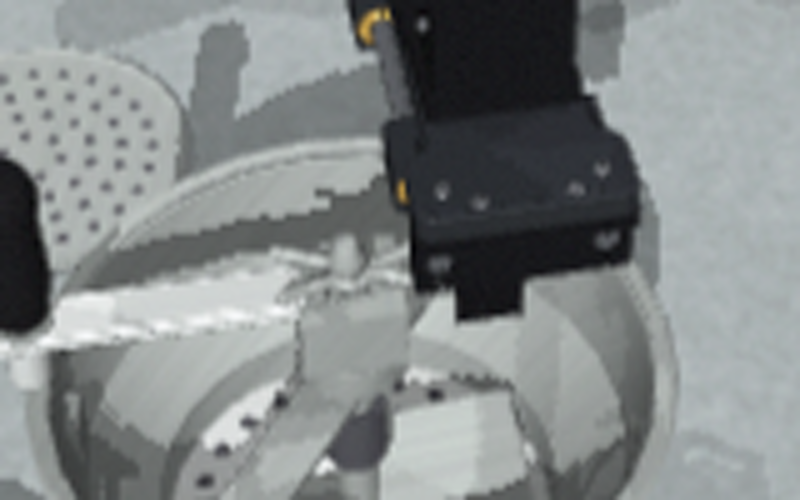

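```bash
python3 -m handwheel '[{"travel":[0,0,0],"roll":0},{"travel":[0,0,0],"roll":0},{"travel":[0,0,8],"roll":0},{"travel":[-5,-2,30],"roll":0},{"travel":[-20,-7,50],"roll":0},{"travel":[-35,-12,60],"roll":0},{"travel":[-35,-12,60],"roll":0},{"travel":[-35,-12,60],"roll":0}]' -1
python3 - <<'E'
from tool import *
s=env.state();p=optics.camera_params('wrist');im=optics.read_camera('wrist')
np.savez('w17.npz',im=im,tcp=s['eef_pos'],**p);cv2.imwrite('pics/w17.png',im[:,:,::-1])
crop(im,'w17c',260,60,370,245,3.2)
im=optics.read_camera('side');crop(im,'s17',230,220,390,320,5);np.savez('s17.npz',im=im,**optics.camera_params('side'))
im=optics.read_camera('top');crop(im,'t17',200,180,300,260,8);np.savez('t17.npz',im=im,**optics.camera_params('top'))
print(s['eef_pos'],s['opening'],s['ft_force'])
E
```

```text
t: 25.55
eef_pos: [521.1, 125.0, 276.8]
tcp_rot: [2.843, 1.57, 0.028]
ft_force: [-0.4, 0.4, -0.6]
opening: 1.0
[521.05217453 124.99127714 276.75298135] 1.00009274764716 [-0.37171936  0.42931609 -0.62700811]
```

View pics/w17c.png

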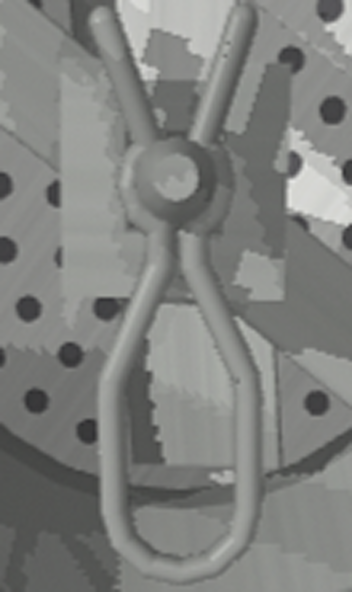

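View pics/s17.png

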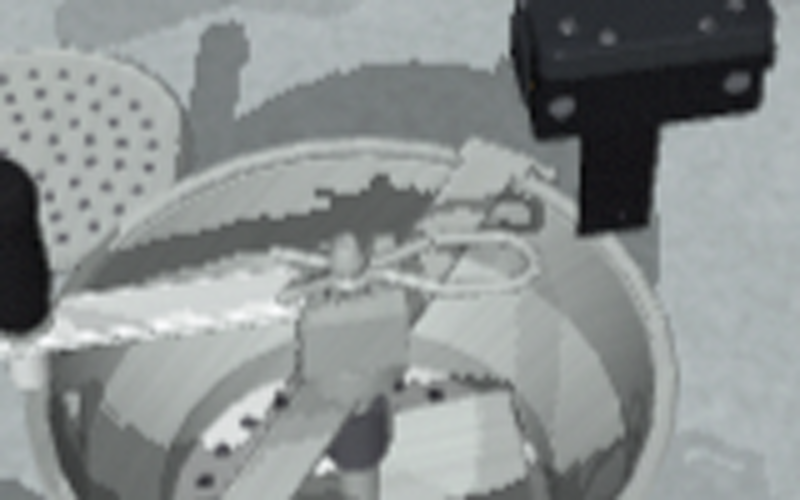

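```bash
cat > fit.py <<'E'
from tool import *
from scipy.optimize import least_squares
from scipy.spatial.transform import Rotation as R
def L(fn):
    d=np.load(fn);return {k:d[k] for k in d.files}
w=L('w17.npz');s=L('s17.npz')
cw=lambda x,y:np.array([260+(x-1.1)/3.2,60+(y-1.1)/3.2])
cs=lambda x,y:np.array([230+(x-2)/5,220+(y-2)/5])
top=[598.5,152.5,235]
wt=cw(179,178)-proj(w,top); st=cs(345,240)-proj(s,top); print('bias w',wt,'s',st)
obsw=[((-24.5,0),cw(180,580)),((71,11),cw(102,17)),((71,-11),cw(243,13)),((0,12),cw(115,450)),((0,-12),cw(247,450)),]
obss=[((-24.5,0),cs(538,263)),((73,11),cs(283,297)),((73,-11),cs(276,254)),]
def res(q,off=1):
    Rm=R.from_euler('ZYX',q[3:6]).as_matrix();r=[]
    for (a,b),uv in obsw: r+=list(proj(w,q[:3]+Rm@[a,b,2.5])+off*wt-uv)
    for (a,b),uv in obss: r+=list(proj(s,q[:3]+Rm@[a,b,2.5])+off*st-uv)
    return np.array(r)
for off in (0,1):
    o=least_squares(res,[555,137,216,.326,0,0],args=(off,));q=o.x
    Rm=R.from_euler('ZYX',q[3:6]).as_matrix()
    print(off,q[:3].round(2),np.degrees(q[3:]).round(1),'tilt',np.arccos(Rm[2,2]),'neck in clip',(Rm.T@(np.array([598.5,152.5,219])-q[:3])).round(2),'rms',np.sqrt(np.mean(o.fun**2)))
    print(o.fun.reshape(-1,2).round(1).tolist())
E
python3 fit.py
```

```text
bias w [0.89909034 0.48985374] s [ 0.00324812 -0.23404831]
0 [556.   137.54 209.48] [19.6 -9.2 -1.5] tilt 0.1633640440260696 neck in clip [46.   -0.21  2.15] rms 0.6767094771633644
[[0.6, -0.6], [0.1, 0.1], [-0.1, 0.5], [-0.8, 0.6], [0.0, 0.3], [-0.1, -0.0], [-1.4, 0.3], [-1.7, -0.5]]
1 [556.07 138.11 209.35] [19.5 -9.3 -1.3] tilt 0.16419199501369247 neck in clip [45.77 -0.68  2.26] rms 0.7062029444232427
[[0.6, -0.6], [0.1, 0.0], [-0.1, 0.6], [-0.8, 0.6], [0.0, 0.3], [-0.1, 0.0], [-1.5, 0.3], [-1.8, -0.5]]
```

View pics/w17.png

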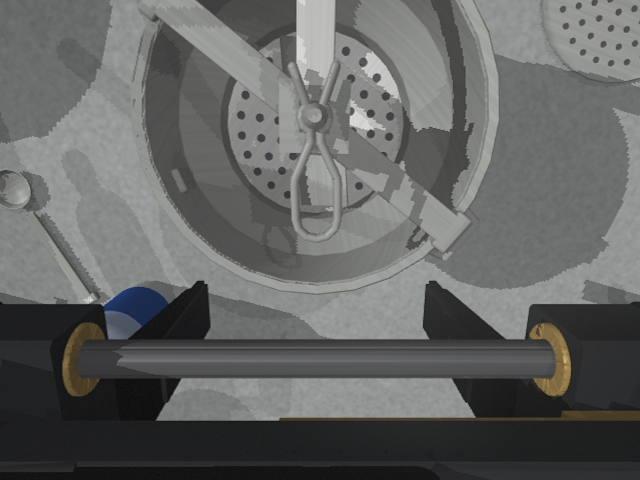

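View pics/t17.png

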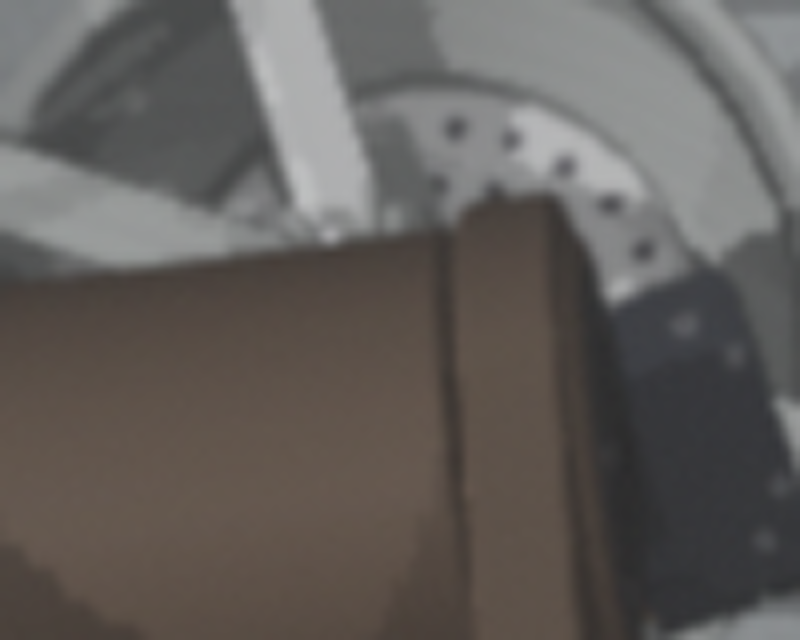

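Run:
```python
from tool import *
d=np.load('s17.npz');s={k:d[k] for k in d.files}
# open finger on the +l side: back at 59.5 from TCP along l
f=np.array([.9475,.32,0]);l=np.array([-.32,.9475,0]);t=np.array([521.05,125,276.8])
for h in (0,40,50,60,78,100):
    for a in (48,59.5): 
        for b in (-10,10):
            q=proj(s,t+l*a+f*b+[0,0,h]);print(h,a,b,((q-[230,220])*5).round())
```

```text
0 48 -10 [637. 217.]
0 48 10 [578. 226.]
0 59.5 -10 [646. 243.]
0 59.5 10 [586. 251.]
40 48 -10 [644. 131.]
40 48 10 [582. 140.]
40 59.5 -10 [652. 157.]
40 59.5 10 [590. 165.]
50 48 -10 [645. 109.]
50 48 10 [583. 117.]
50 59.5 -10 [654. 134.]
50 59.5 10 [591. 143.]
60 48 -10 [647.  86.]
60 48 10 [584.  94.]
60 59.5 -10 [656. 111.]
60 59.5 10 [593. 120.]
78 48 -10 [650.  43.]
78 48 10 [586.  52.]
78 59.5 -10 [659.  69.]
78 59.5 10 [595.  77.]
100 48 -10 [654. -11.]
100 48 10 [589.  -2.]
100 59.5 -10 [663.  15.]
100 59.5 10 [597.  23.]
```

```bash
python3 -m handwheel '[{"travel":[15,5,-10],"roll":0},{"travel":[30,10,-25],"roll":0},{"travel":[35,11.9,-42],"roll":0},{"travel":[35,11.9,-55],"roll":0},{"travel":[35,11.9,-62],"roll":0},{"travel":[35,11.9,-65.5],"roll":0},{"travel":[35,11.9,-65.5],"roll":0},{"travel":[35,11.9,-65.5],"roll":0}]'
python3 -m handwheel '[{"travel":[0,0,0],"roll":0},{"travel":[0,0,0],"roll":0},{"travel":[0,0,0],"roll":0},{"travel":[0,0,0],"roll":0},{"travel":[0,0,0],"roll":0},{"travel":[0,0,0],"roll":0}]' 1
python3 -m handwheel '[{"travel":[0,0,0],"roll":0},{"travel":[0,0,0],"roll":0},{"travel":[0,0,0],"roll":0},{"travel":[0,0,0],"roll":0},{"travel":[0,0,0],"roll":0},{"travel":[0,0,0],"roll":0}]' 1
```

```text
t: 26.5
eef_pos: [555.9, 136.8, 211.5]
tcp_rot: [2.837, 1.57, 0.022]
ft_force: [-0.1, 0.6, 0.6]
opening: 1.001
t: 27.1
eef_pos: [555.8, 136.8, 210.8]
tcp_rot: [0.682, 1.571, -2.133]
ft_force: [0.5, -0.2, -0.9]
opening: 0.554
t: 27.7
eef_pos: [555.8, 136.9, 210.9]
tcp_rot: [0.783, 1.571, -2.032]
ft_force: [0.1, 0.3, 0.2]
opening: 0.29
```

```bash
python3 -m handwheel '[{"travel":[0,0,1],"roll":0},{"travel":[0,0,2],"roll":0},{"travel":[0,0,2],"roll":0}]'
python3 -m handwheel '[{"travel":[0,0,1],"roll":0},{"travel":[0,0,2],"roll":0},{"travel":[0,0,2],"roll":0}]'
```

```text
t: 28.0
eef_pos: [555.5, 136.8, 212.7]
tcp_rot: [-0.078, 1.57, -2.893]
ft_force: [-0.1, 1.2, -3.9]
opening: 0.295
t: 28.3
eef_pos: [555.4, 136.9, 214.7]
tcp_rot: [-0.141, 1.57, -2.956]
ft_force: [-1.8, 0.7, -3.8]
opening: 0.294
```

```bash
python3 -m handwheel '[{"travel":[0,0,1],"roll":0},{"travel":[0,0,2],"roll":0},{"travel":[0,0,2],"roll":0}]'
python3 -m handwheel '[{"travel":[0,0,1],"roll":0},{"travel":[0,0,1.8],"roll":0},{"travel":[0,0,1.8],"roll":0}]'
python3 - <<'E'
from tool import *
s=env.state();p=optics.camera_params('wrist');im=optics.read_camera('wrist')
np.savez('w18.npz',im=im,tcp=s['eef_pos'],**p)
crop(im,'w18c',250,90,380,345,2.3)
im=optics.read_camera('side');crop(im,'s18',250,220,410,320,5)
print(s['eef_pos'],s['opening'],s['ft_force'])
E
```

```text
t: 28.6
eef_pos: [555.5, 136.8, 216.9]
tcp_rot: [0.017, 1.57, -2.798]
ft_force: [-2.1, 0.5, -4.7]
opening: 0.299
t: 28.9
eef_pos: [555.7, 136.8, 218.7]
tcp_rot: [0.167, 1.571, -2.648]
ft_force: [-2.8, 1.7, -4.3]
opening: 0.293
[555.67021804 136.83439501 218.72923186] 0.29344583747855124 [-2.83239365  1.66716547 -4.3192884 ]
```

View pics/w18c.png

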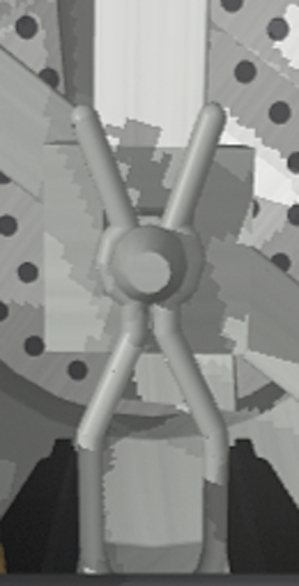

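View pics/s18.png

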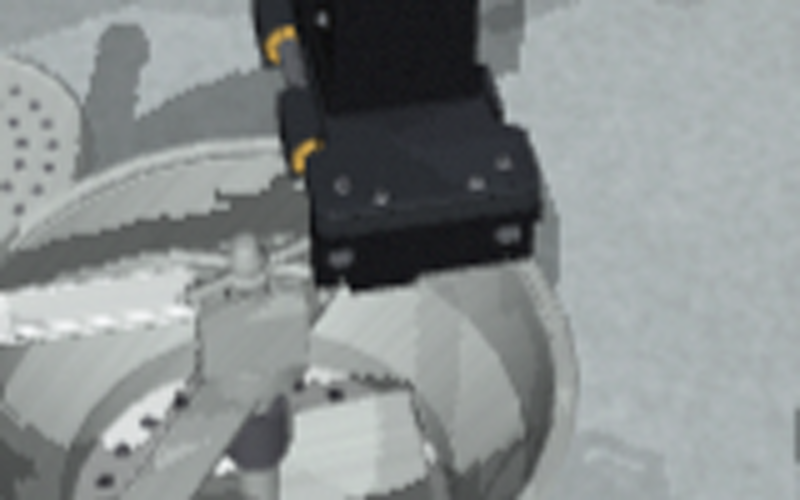

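```bash
python3 - <<'E'
import numpy as np
C=np.array([599.1,152.1]);P=np.array([555.67,136.83]);b=np.array([-.76,-.26])
v=P+b-C
for a in range(0,181,8):
    t=np.radians(a);R=np.array([[np.cos(t),-np.sin(t)],[np.sin(t),np.cos(t)]])
    print(a,(C+R@v).round(1),(C+R@v-P).round(1))
E
python3 -m handwheel '[{"travel":[-0.8,-0.3,-0.5],"roll":0},{"travel":[-0.8,-0.3,-0.5],"roll":0}]'
```

```text
0 [554.9 136.6] [-0.8 -0.3]
8 [557.5 130.6] [ 1.8 -6.3]
16 [560.9 125. ] [  5.2 -11.8]
24 [565.  119.9] [  9.4 -16.9]
32 [569.9 115.5] [ 14.2 -21.3]
40 [575.2 111.8] [ 19.6 -25. ]
48 [581.1 108.9] [ 25.4 -28. ]
56 [587.3 106.8] [ 31.6 -30. ]
64 [593.7 105.6] [ 38.  -31.3]
72 [600.2 105.3] [ 44.5 -31.6]
80 [606.7 105.9] [ 51.1 -30.9]
88 [613.1 107.4] [ 57.4 -29.4]
96 [619.2 109.8] [ 63.5 -27.1]
104 [624.9 113. ] [ 69.2 -23.9]
112 [630.1 116.9] [ 74.4 -19.9]
120 [634.6 121.6] [ 79.  -15.2]
128 [638.5 126.8] [ 82.9 -10. ]
136 [641.7 132.6] [86.  -4.3]
144 [644.  138.7] [88.3  1.9]
152 [645.4 145.1] [89.7  8.2]
160 [645.9 151.6] [90.3 14.7]
168 [645.6 158.1] [89.9 21.3]
176 [644.3 164.5] [88.6 27.7]
t: 29.2
eef_pos: [555.5, 136.6, 218.4]
tcp_rot: [2.943, 1.569, 0.128]
ft_force: [0.5, 1.4, -3.7]
opening: 0.292
```

```bash
python3 -m handwheel '[{"travel":[1.2,-3.0,0],"roll":4},{"travel":[2.6,-6.0,0],"roll":8},{"travel":[4.2,-8.9,0],"roll":12},{"travel":[6.0,-11.6,0],"roll":16}]'
python3 -m handwheel '[{"travel":[0,0,0],"roll":0}]'
```

```text
t: 29.6
eef_pos: [561.7, 125.0, 218.4]
tcp_rot: [2.732, 1.569, 0.199]
ft_force: [1.0, 2.9, -5.2]
opening: 0.295
t: 29.7
eef_pos: [561.6, 124.9, 218.4]
tcp_rot: [2.715, 1.569, 0.18]
ft_force: [1.4, 2.7, -4.4]
opening: 0.296
```

```bash
python3 -m handwheel '[{"travel":[0,0,-1],"roll":0},{"travel":[0,0,-1],"roll":0}]'
python3 - <<'E'
from tool import *
s=env.state();p=optics.camera_params('wrist');im=optics.read_camera('wrist')
np.savez('w19.npz',im=im,tcp=s['eef_pos'],**p)
crop(im,'w19c',200,50,430,345,2)
im=optics.read_camera('side');crop(im,'s19',250,220,410,320,5)
print(s['eef_pos'],s['opening'],s['ft_force'])
E
```

```text
t: 29.9
eef_pos: [561.3, 125.1, 217.4]
tcp_rot: [2.662, 1.569, 0.125]
ft_force: [2.1, 3.0, -1.5]
opening: 0.295
[561.32631309 125.14940934 217.43959944] 0.295391812698367 [ 2.14669512  2.98694069 -1.53871587]
```

View pics/w19c.png

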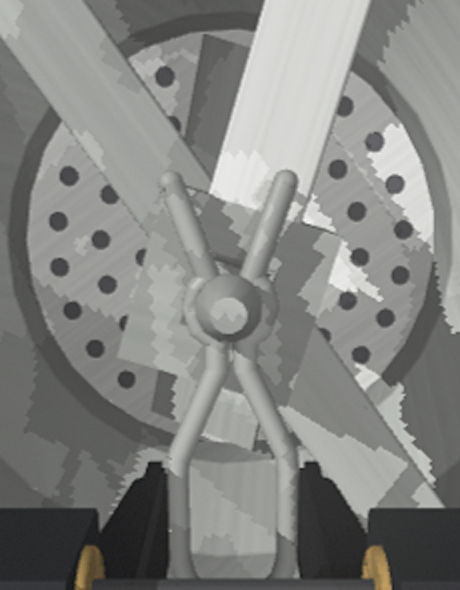

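View pics/s19.png

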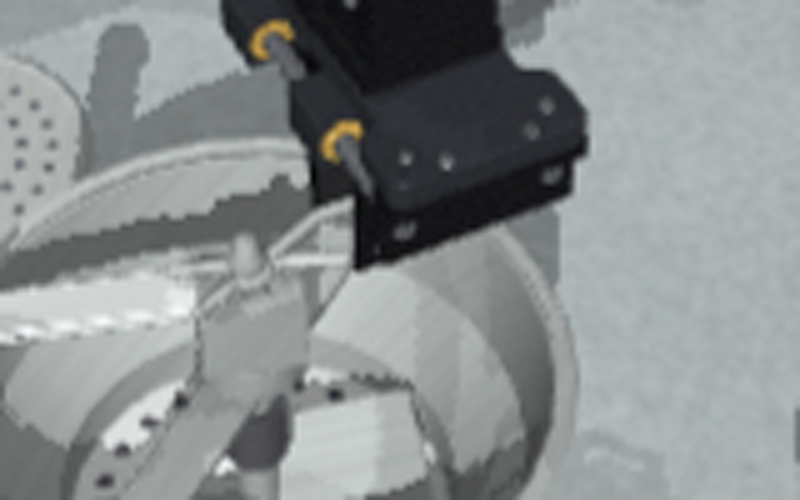

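```bash
cat > rot.py <<'E'
import numpy as np,sys
cx,cy,px,py,dx,dy,n,st=map(float,sys.argv[1:])
C=np.array([cx,cy]);P=np.array([px,py]);d=np.array([dx,dy]);v=P+d-C
print('r',np.hypot(*v))
for k in range(int(n)+1):
    t=np.radians(k*st);R=np.array([[np.cos(t),-np.sin(t)],[np.sin(t),np.cos(t)]]);print(k*st,(C+R@v-P).round(1).tolist())
E
python3 rot.py 599.4 151.9 561.3 125.1 0.9 0.6 6 4
python3 -m handwheel '[{"travel":[0.9,0.6,-0.4],"roll":0},{"travel":[0.9,0.6,-0.4],"roll":0}]'
```

```text
r 45.50032966913541
0.0 [0.9, 0.6]
4.0 [2.8, -1.9]
8.0 [4.9, -4.3]
12.0 [7.2, -6.6]
16.0 [9.6, -8.6]
20.0 [12.1, -10.5]
24.0 [14.8, -12.3]
t: 30.2
eef_pos: [561.7, 125.5, 216.8]
tcp_rot: [0.05, 1.57, -2.486]
ft_force: [-0.2, -0.1, -0.3]
opening: 0.295
```

```bash
python3 -m handwheel '[{"travel":[1.9,-2.5,0],"roll":4},{"travel":[4.0,-4.9,0],"roll":8},{"travel":[6.3,-7.2,0],"roll":12},{"travel":[8.7,-9.2,0],"roll":16},{"travel":[11.2,-11.1,0],"roll":20},{"travel":[13.9,-12.9,0],"roll":24},{"travel":[13.9,-12.9,0],"roll":24}]'
```

```text
t: 30.9
eef_pos: [575.8, 112.4, 216.7]
tcp_rot: [-0.362, 1.57, -2.478]
ft_force: [-0.3, 1.0, -0.5]
opening: 0.293
```

```bash
python3 rot.py 599.4 151.9 575.8 112.4 0 0 8 4
```

```text
r 46.01315029423655
0.0 [0.0, 0.0]
4.0 [2.8, -1.6]
8.0 [5.7, -2.9]
12.0 [8.7, -4.0]
16.0 [11.8, -5.0]
20.0 [14.9, -5.7]
24.0 [18.1, -6.2]
28.0 [21.3, -6.5]
32.0 [24.5, -6.5]
```

```bash
python3 -m handwheel '[{"travel":[2.8,-1.6,0],"roll":4},{"travel":[5.7,-2.9,0],"roll":8},{"travel":[8.7,-4.0,0],"roll":12},{"travel":[11.8,-5.0,0],"roll":16},{"travel":[14.9,-5.7,0],"roll":20},{"travel":[18.1,-6.2,0],"roll":24},{"travel":[18.1,-6.2,0],"roll":24}]'
```

```text
t: 31.6
eef_pos: [593.8, 106.4, 216.7]
tcp_rot: [-0.945, 1.57, -2.644]
ft_force: [-1.1, 1.1, -0.0]
opening: 0.295
```

```bash
python3 rot.py 599.3 151.9 593.8 106.4 0 0.2 6 4
```

```text
r 45.63266373991332
0.0 [0.0, 0.2]
4.0 [3.2, -0.1]
8.0 [6.4, -0.1]
12.0 [9.5, 0.0]
16.0 [12.7, 0.4]
20.0 [15.8, 1.1]
24.0 [18.9, 1.9]
```

```bash
python3 -m handwheel '[{"travel":[3.2,-0.1,0],"roll":4},{"travel":[6.4,-0.1,0],"roll":8},{"travel":[9.5,0,0],"roll":12},{"travel":[12.7,0.4,0],"roll":16},{"travel":[15.8,1.1,0],"roll":20},{"travel":[18.9,1.9,0],"roll":24},{"travel":[18.9,1.9,0],"roll":24}]'
python3 - <<'E'
from tool import *
s=env.state();p=optics.camera_params('wrist');im=optics.read_camera('wrist')
np.savez('w20.npz',im=im,tcp=s['eef_pos'],**p)
crop(im,'w20c',0,0,640,480,1)
im=optics.read_camera('side');crop(im,'s20',200,180,420,340,3.6)
print(s['eef_pos'],s['opening'],s['ft_force'],s['joints'])
E
```

```text
t: 32.3
eef_pos: [612.7, 108.3, 216.7]
tcp_rot: [-0.885, 1.57, -2.166]
ft_force: [-0.9, -0.6, -0.2]
opening: 0.293
[612.68164764 108.2971131  216.69010904] 0.2927104122910367 [-0.85102197 -0.60416708 -0.24809201] [ 6.89489354e-02  4.85034445e-01  1.56356132e+00 -2.91947752e-04
  1.09319982e+00 -2.20597106e-01]
```

View pics/w20c.png

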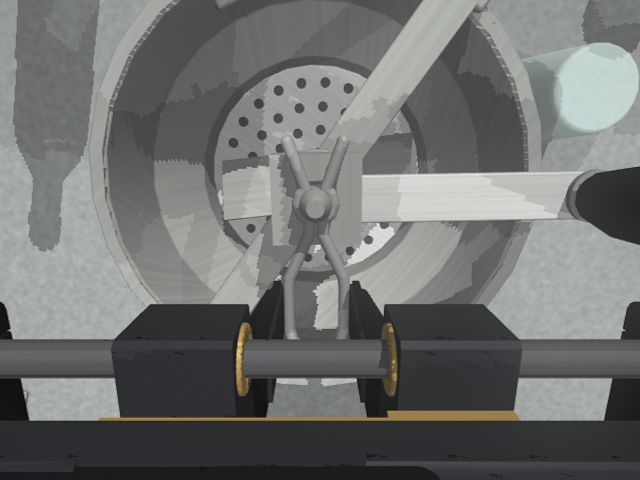

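View pics/s20.png

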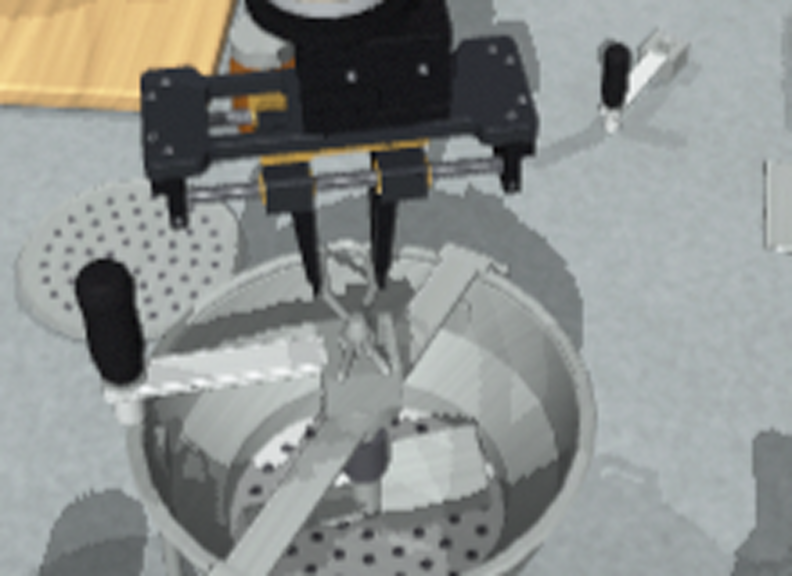

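Run:
```python
from tool import *
d=np.load('s17.npz');s={k:d[k] for k in d.files}
a=np.radians(106.7);f=np.array([np.cos(a),np.sin(a),0]);l=np.array([-f[1],f[0],0]);t=np.array([612.7,108.3,216.7])
for h in (60,70,78,85):
    for b in (-37,0,37):
        print(h,b,((proj(s,t-l*88+f*b+[0,0,h])-[200,180])*3.6).round(),((proj(s,t+l*88+f*b+[0,0,h])-[200,180])*3.6).round())
print(((proj(s,t)-[200,180])*3.6))
```

```text
60 -37 [155. 158.] [502. 122.]
60 0 [158. 209.] [516. 170.]
60 37 [160. 263.] [530. 222.]
70 -37 [153. 143.] [503. 107.]
70 0 [155. 194.] [516. 155.]
70 37 [158. 248.] [531. 207.]
78 -37 [151. 131.] [503.  94.]
78 0 [153. 182.] [517. 143.]
78 37 [156. 236.] [532. 195.]
85 -37 [149. 120.] [503.  84.]
85 0 [152. 171.] [517. 132.]
85 37 [154. 225.] [532. 184.]
[343.86300958 274.30814747]
```

```bash
python3 rot.py 599.2 151.9 612.7 108.3 0 0 6 4
```

```text
r 45.642195389792555
0.0 [0.0, 0.0]
4.0 [3.0, 1.0]
8.0 [5.9, 2.3]
12.0 [8.8, 3.8]
16.0 [11.5, 5.4]
20.0 [14.1, 7.2]
24.0 [16.6, 9.3]
```

```bash
python3 -m handwheel '[{"travel":[3.0,1.0,0.8],"roll":4},{"travel":[5.9,2.3,0.8],"roll":8},{"travel":[8.8,3.8,0.8],"roll":12},{"travel":[11.5,5.4,0.8],"roll":16},{"travel":[14.1,7.2,0.8],"roll":20},{"travel":[16.6,9.3,0.8],"roll":24},{"travel":[16.6,9.3,0.8],"roll":24}]'
python3 rot.py 599.2 151.9 629.3 117.6 0 0 6 4
```

```text
t: 33.1
eef_pos: [629.2, 117.7, 217.4]
tcp_rot: [-1.828, 1.57, -2.69]
ft_force: [-0.0, -0.2, -2.0]
opening: 0.298
r 45.63441683641849
0.0 [0.0, 0.0]
4.0 [2.3, 2.2]
8.0 [4.5, 4.5]
12.0 [6.5, 7.0]
16.0 [8.3, 9.6]
20.0 [9.9, 12.4]
24.0 [11.3, 15.2]
```

```bash
python3 -m handwheel '[{"travel":[2.3,2.2,0],"roll":4},{"travel":[4.5,4.5,0],"roll":8},{"travel":[6.5,7.0,0],"roll":12},{"travel":[8.3,9.6,0],"roll":16},{"travel":[9.9,12.4,0],"roll":20},{"travel":[11.3,15.2,0],"roll":24},{"travel":[11.3,15.2,0],"roll":24}]'
python3 - <<'E'
from tool import *
s=env.state();p=optics.camera_params('wrist');im=optics.read_camera('wrist')
np.savez('w21.npz',im=im,tcp=s['eef_pos'],**p)
crop(im,'w21c',0,0,640,480,1)
im=optics.read_camera('side');crop(im,'s21',200,180,420,340,3.6)
print(s['eef_pos'],s['opening'],s['ft_force'],s['joints'])
E
```

```text
t: 33.8
eef_pos: [640.5, 132.9, 217.5]
tcp_rot: [-1.804, 1.571, -2.248]
ft_force: [-0.6, -0.0, -1.0]
opening: 0.294
[640.51672422 132.88066878 217.45872318] 0.2943455539210334 [-0.64036806 -0.00599999 -1.02365249] [ 1.03682479e-01  5.30698666e-01  1.47842146e+00 -9.89887543e-05
  1.13256130e+00 -1.02343435e+00]
```

View pics/w21c.png

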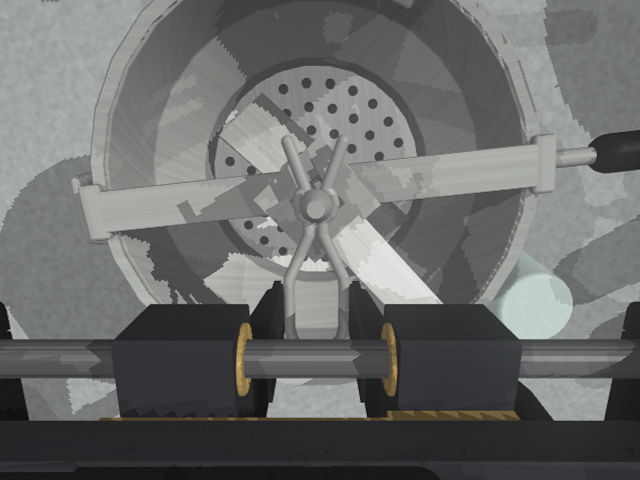

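View pics/s21.png

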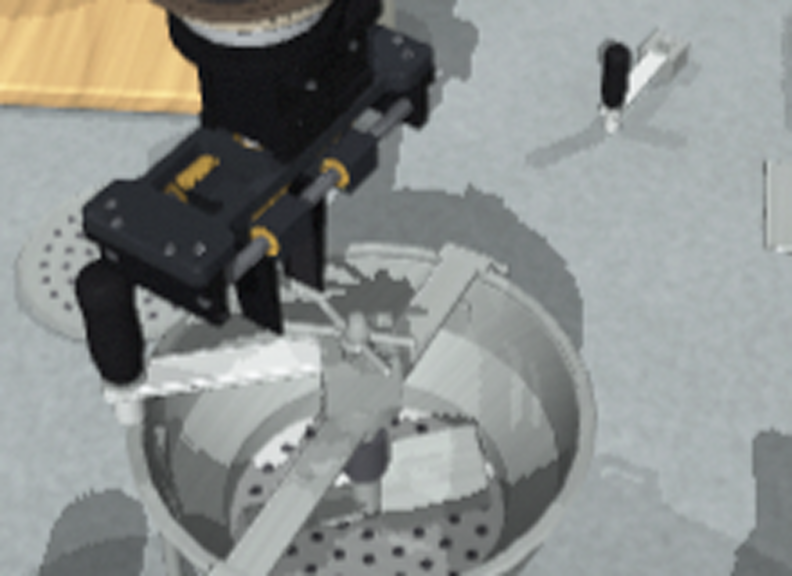

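Run:
```python
from tool import *
d=np.load('s17.npz');s={k:d[k] for k in d.files}
b=np.radians(18.7);h=np.array([598.8+115*np.cos(b),152.4+115*np.sin(b)])
for z in (218,280,288,295): print(z,((proj(s,[*h,z])-[200,180])*3.6).round())
a=np.radians(154.7);f=np.array([np.cos(a),np.sin(a),0]);l=np.array([-f[1],f[0],0]);t=np.array([640.5,132.9,217.5])
r=np.array([*h,217.5])-t;print('handle in tool f,l',r@f,r@l)
for a2 in (162.7,170.7,178.7,186.7,194.7,198.7):
    a=np.radians(a2);f=np.array([np.cos(a),np.sin(a)]);l=np.array([-f[1],f[0]]);t2=np.array([598.9,152.2])-45.8*f
    r=h-t2;print(a2,r@f,r@l)
for ll in (90,-90):
  for ff in (-37,37):
    a=np.radians(154.7);f=np.array([np.cos(a),np.sin(a),0]);l=np.array([-f[1],f[0],0])
    for hh in (78,100): print(ll,ff,hh,((proj(s,t+ll*l+ff*f+[0,0,hh])-[200,180])*3.6).round())
```

```text
218 [121. 373.]
280 [103. 285.]
288 [101. 273.]
295 [ 98. 262.]
handle in tool f,l -36.690356382040136 -79.69449941792395
162.7 -47.08200329835313 -67.75651868612727
170.7 -55.607966842915275 -54.17044048154852
178.7 -62.16013966273266 -39.52999627095919
186.7 -66.61099116685364 -24.120145647660014
194.7 -68.87389059351912 -8.240823825588096
198.7 -69.16940157034256 -0.22150335460784729
90 -37 78 [319.  62.]
90 -37 100 [317.  28.]
90 37 78 [440. 114.]
90 37 100 [439.  79.]
-90 -37 78 [ 82. 275.]
-90 -37 100 [ 75. 240.]
-90 37 78 [211. 343.]
-90 37 100 [206. 308.]
```

```bash
python3 rot.py 599.1 151.9 640.5 132.9 0 0 11 4
```

```text
r 45.55172883656556
0.0 [0.0, 0.0]
4.0 [1.2, 2.9]
8.0 [2.2, 5.9]
12.0 [3.0, 9.0]
16.0 [3.6, 12.1]
20.0 [4.0, 15.3]
24.0 [4.1, 18.5]
28.0 [4.1, 21.7]
32.0 [3.8, 24.8]
36.0 [3.3, 28.0]
40.0 [2.5, 31.1]
44.0 [1.6, 34.1]
```

```bash
python3 -m handwheel '[{"travel":[1.2,2.9,0],"roll":4},{"travel":[2.2,5.9,0],"roll":8},{"travel":[3.0,9.0,0],"roll":12},{"travel":[3.6,12.1,0],"roll":16},{"travel":[4.0,15.3,0],"roll":20},{"travel":[4.1,18.5,0],"roll":24},{"travel":[4.1,18.5,0],"roll":24}]'
```

```text
t: 34.6
eef_pos: [644.7, 151.4, 217.6]
tcp_rot: [0.378, 1.571, 0.354]
ft_force: [-0.0, 0.3, -1.7]
opening: 0.296
```

```bash
python3 -m handwheel '[{"travel":[0,3.2,0],"roll":4},{"travel":[-0.3,6.3,0],"roll":8},{"travel":[-0.8,9.5,0],"roll":12},{"travel":[-1.6,12.6,0],"roll":16},{"travel":[-2.5,15.6,0],"roll":20},{"travel":[-2.5,15.6,0],"roll":20}]'
python3 - <<'E'
from tool import *
s=env.state();p=optics.camera_params('wrist');im=optics.read_camera('wrist')
np.savez('w22.npz',im=im,tcp=s['eef_pos'],**p)
crop(im,'w22c',200,60,440,350,2)
im=optics.read_camera('side');crop(im,'s22',200,180,420,340,3.6)
print(s['eef_pos'],s['opening'],s['ft_force'])
E
```

```text
t: 35.2
eef_pos: [642.2, 167.0, 217.6]
tcp_rot: [0.253, 1.57, 0.577]
ft_force: [0.5, 0.3, -1.7]
opening: 0.292
[642.24302522 166.98470754 217.60872894] 0.2917772663543098 [ 0.50248184  0.27428695 -1.67243958]
```

View pics/w22c.png

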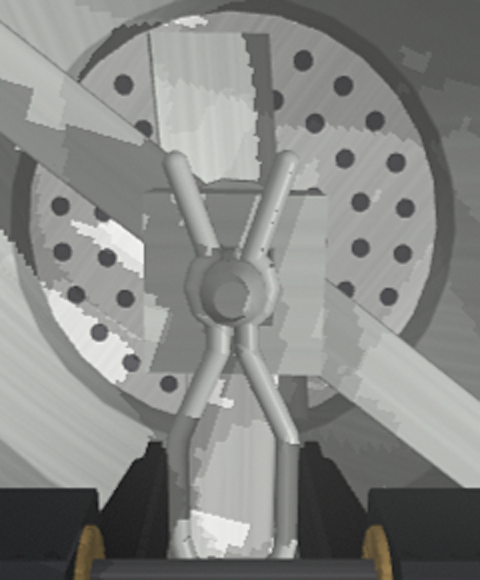

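View pics/s22.png

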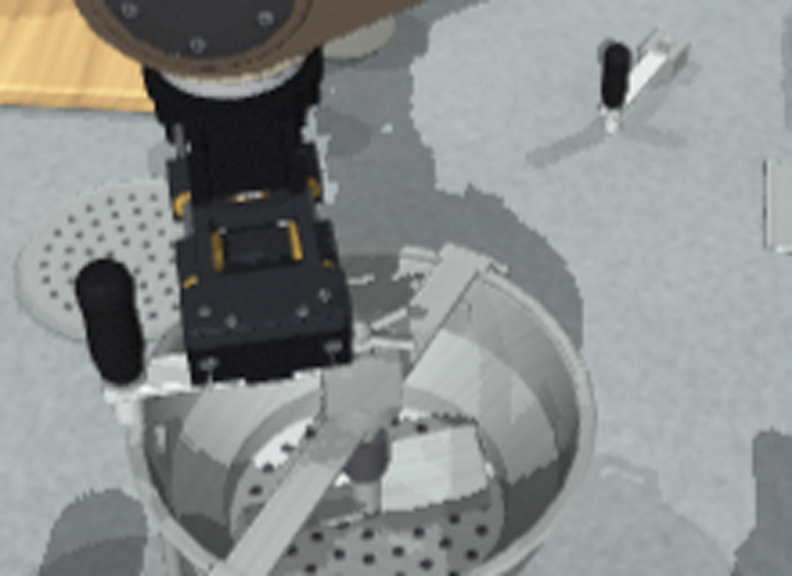

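```bash
python3 -m handwheel '[{"travel":[0,0,-0.6],"roll":0},{"travel":[0,0,-1.2],"roll":0},{"travel":[0,0,-1.2],"roll":0}]'
python3 -m handwheel '[{"travel":[0,0,0],"roll":0},{"travel":[0,0,0],"roll":0},{"travel":[0,0,0],"roll":0},{"travel":[0,0,0],"roll":0}]' -0.1
python3 -m handwheel '[{"travel":[0,0,0],"roll":0},{"travel":[0,0,10],"roll":0},{"travel":[0,0,35],"roll":0},{"travel":[0,0,60],"roll":0},{"travel":[0,0,85],"roll":0},{"travel":[0,0,105],"roll":0},{"travel":[0,0,110],"roll":0},{"travel":[0,0,110],"roll":0}]' -0.1
python3 -m handwheel '[{"travel":[15,5,0],"roll":0},{"travel":[30,10,0],"roll":0},{"travel":[30,10,0],"roll":0},{"travel":[30,10,0],"roll":0}]' -1
python3 - <<'E'
from tool import *
s=env.state();p=optics.camera_params('wrist');im=optics.read_camera('wrist')
np.savez('w23.npz',im=im,tcp=s['eef_pos'],**p)
cv2.imwrite('pics/w23.png',im[:,:,::-1])
crop(im,'w23c',250,90,380,290,3)
im=optics.read_camera('side');crop(im,'s23',230,220,390,320,5);np.savez('s23.npz',im=im,**optics.camera_params('side'))
print(s['t'],s['eef_pos'],s['opening'],s['ft_force'])
E
```

```text
t: 35.6
eef_pos: [642.3, 166.9, 216.4]
tcp_rot: [0.842, 1.571, 1.167]
ft_force: [1.4, 1.2, 0.5]
opening: 0.297
t: 36.0
eef_pos: [642.3, 166.9, 216.4]
tcp_rot: [-2.547, 1.571, -2.221]
ft_force: [0.1, 0.1, 0.0]
opening: 0.533
t: 36.8
eef_pos: [642.3, 166.9, 327.1]
tcp_rot: [-0.118, 1.569, 0.209]
ft_force: [0.6, 0.1, 0.6]
opening: 0.554
t: 37.2
eef_pos: [671.8, 176.9, 324.9]
tcp_rot: [2.949, 1.569, -3.008]
ft_force: [0.3, 0.7, -0.4]
opening: 0.829
37.2 [671.81011202 176.87437095 324.92142866] 0.8293007152836076 [ 0.34645276  0.70806763 -0.40852962]
```

View pics/w23.png

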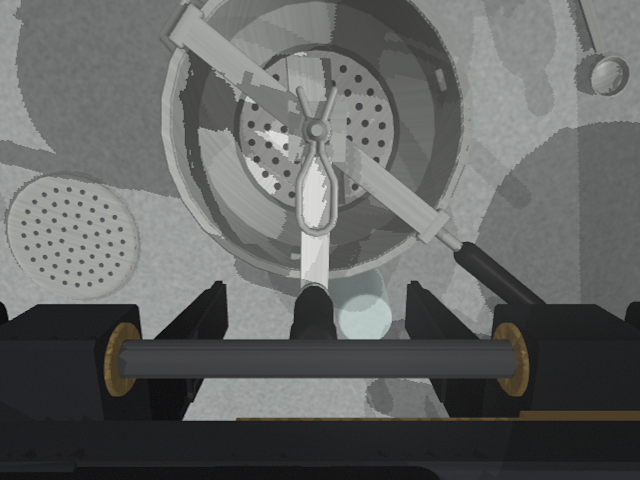

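View pics/s23.png

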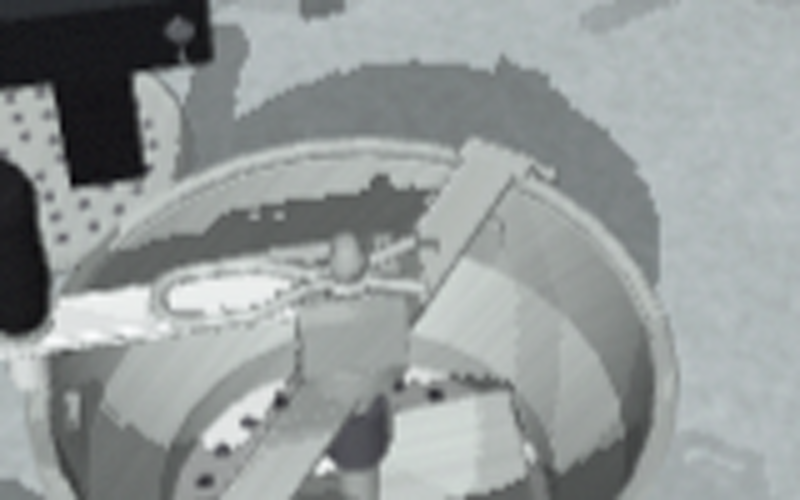

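View pics/w23c.png

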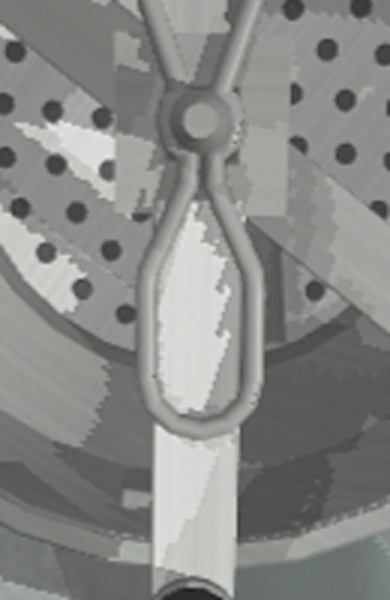

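Run:
```python
from h import *
d=np.load('w23.npz');crop(d['im'],'w23d',280,75,355,240,4)
```

```text
(no output)
```

View pics/w23d.png

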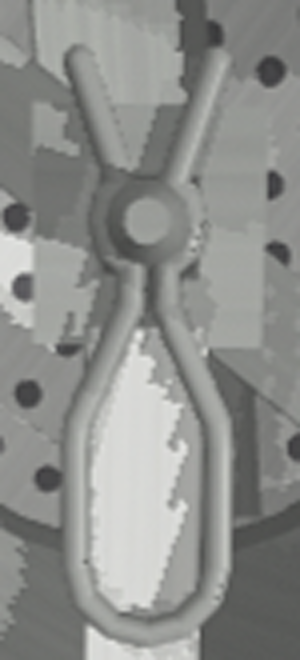

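```bash
sed -e "s/w17.npz/w23.npz/;s/s17.npz/s23.npz/" \
-e "s/^cw=.*/cw=lambda x,y:np.array([280+(x-1.5)\/4,75+(y-1.5)\/4])/" \
-e "s/cw(179,178)/cw(147,220)/;s/cs(345,240)/cs(346,240)/" \
-e "s/^obsw=.*/obsw=[((-24.5,0),cw(150,644)),((71,11),cw(77,56)),((71,-11),cw(219,58)),((0,12),cw(77,510)),((0,-12),cw(217,510))]/" \
-e "s/^obss=.*/obss=[((-24.5,0),cs(155,300)),((73,11),cs(419,240)),((73,-11),cs(424,291))]/" \
-e "s/\[555,137,216,.326,0,0\]/[642,167,216,3.468,0,0]/" fit.py > fit2.py; python3 fit2.py
```

```text
bias w [ 0.45763571 -0.06832072] s [ 0.20324812 -0.23404831]
0 [641.93 167.43 215.78] [198.6   0.4   5.9] tilt 0.10245839167976024 neck in clip [45.9   0.63  3.47] rms 0.641478757187918
[[-0.5, 1.2], [0.4, 0.1], [-0.3, 0.1], [-0.0, -0.6], [0.4, -1.1], [-1.3, 0.5], [-0.4, -0.0], [0.7, -0.4]]
1 [642.1  167.19 215.27] [198.6   0.5   5.7] tilt 0.10048813741091661 neck in clip [45.97  0.4   4.08] rms 0.6332019748954082
[[-0.5, 1.0], [0.5, 0.3], [-0.4, 0.3], [0.0, -0.7], [0.4, -1.2], [-1.1, 0.3], [-0.3, -0.1], [0.9, -0.5]]
```

Run:
```python
from cell import env, job
print(env.state()['t'],env.state()['ft_force']);print(job.job_done())
```

```text
37.3 [-1.14775126 -0.48358861  0.35990994]
the job is handed in; nothing more can be done
None
```

The crank is home on the shaft and the clip is snapped into the groove. I handed the job in at 37.3 s with the gripper clear of everything. It reported no verdict, so what follows rests on my own readings.

- **Crank:** I lined it up with the square by sight, so it slid onto the drive without any turning by feel. It stopped at the shoulder height, and I pressed it down with about 12 N.
- **Clip:** I pushed it on from the side. The push rose to about 10 N and dropped at the snap. I then felt the stop at about 5 N.
- **Correction after the first release:** The clip's bow hung over the hub's edge, and I measured a tilt of about 0.16 rad, over the 0.15 limit. I gripped it again and raised it with about 4–5 N. Then I turned it half a turn round the neck, mostly under 3 N, so the bow rests on the crank arm, and let go.
- **Last check, from the wrist and side pictures:**
  - The neck lies about 46 mm along the clip, about 0.5 mm off its centre line and at wire height.
  - The legs look closed.
  - Fore-and-aft tilt is about 0.5°. The same fit gave a sideways tilt of about 6° (0.10 rad total), but the pictures show that direction poorly. I take it as measurement error, because the clip now rests on the flat arm.

Nothing I measured showed the mill near 35 N. I did not measure the bystanders again at the end, but no move came near them.

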